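# Put the refilled spice tins back in the rack

## Robot

A 6-joint arm with a two-finger parallel gripper is mounted at the origin on the work surface. World frame = base frame: x ahead of the robot, y to its left, z up, the work surface at z = 0. Lengths are in m, angles in rad, forces in N, time in s.
With the tool pointing down it reaches from about 0.3 to 0.775 m from the base axis. Payload 14.6 kg.
Tool frame: the origin (TCP) lies at the very end of the fingers, on their centre line; the grasp point (between the pads) lies ctrl.tcp_to_grasp behind it (ctrl.tcp_to_grasp is the distance from the TCP to the grasp point, in m); x points along the fingers, y is the direction in which the jaws open and shut, and the axes are right-handed (so a half turn about x gives the same grasp; the last joint's range is limited). The gripper opens to 94 mm and grips with 3 to 60 N. Pads are 16 mm wide; open, the fingers measure 119 mm over their backs; the gripper's body (75 mm by 177 mm) begins 78 mm behind the grasp point.
Start: joints at [-1.191, 0.3, 1.521, -0, 1.321, -0.067], TCP at [0.238, -0.496, 0.205] pointing down, gripper open.
Joint ranges: [-3.03, 3.03], [-0.79, 2.21], [0.23, 2.52], [-1.04, 4.18], [0, 3.07], [-2.55, 2.55]. Speed limits (rad/s): [2.22, 2.22, 2.57, 3.14, 3.14, 3.14].

## Interface

Orientations are given as [roll, pitch, yaw] about the fixed x, y, z axes, in that order (R = Rz(yaw) Ry(pitch) Rx(roll)).
In Python, from station import ctrl gives the robot as it stands.
- The arm moves only by the tool play_rows, never from a script. Its argument "increments" is a list that holds one entry, the list of rows, each a list of 5 numbers: the closure in counts, from 0 (fully open) to 255 (shut), then the shift along the tool's x, y, z in cm, then the turn about the tool's x in degrees. A call has 1 to 12 rows; each row shifts and turns the commanded pose from where the row before left it, along the tool's axes as they then stand; what a row does not reach is not made up. A row lasts 1/12 s, in which the tool goes at most 41.7 mm and 7.16 degrees, less where a joint would pass 70% of its speed; a pose out of reach is approached as far as the arm can. A call is refused whole if a number of a shift passes 4.17 or a number of a turn 7.16, either way. A call with a gripper value outside its range is refused whole. The fingers move at their own pace and stop on an object; "newtons" is the grip in N (left out, the last holds). Time passes only in rows, so rows that do not move let the fingers close. It gives the time, the measured TCP pose, the force and the opening at its end, in the units of the state.
- ctrl.get_obs(): the state, without advancing time (a new reading comes with each control period).
- ctrl.camera(name): name is "scene" or "top"; returns the picture (420x560x3 uint8, red, green, blue); there is no depth.
- ctrl.calibration(name): a dict with "fx", "fy", "cx", "cy" (pixels), "rvec" (rotation vector, rad) and "tvec" (3), from world to camera coordinates, as OpenCV has them. Camera axes: x right, y down, z forward; pixel columns grow to the right and rows downward; lengths in m; the calibration is good to about 2 mm. A picture is of the moment at which its call begins. calibration takes no time and is no camera call.
- ctrl.hand_in(): hands the job in, once; it reports no verdict.
The state is a dict: "time_s": time; "qpos": joint angles; "joint_vel": joint speeds; "tau": joint torques, N m; "ee_pos": TCP position; "eef_rot": TCP orientation; "force": force on the tool from outside, world axes, zero at the start; "moment": the same for the moment, N m; "grip_width": finger opening in m.
Only numpy, scipy, OpenCV 4.12 (cv2) and the standard library are available. Lean on these libraries where they do the work, as an engineer would, in place of code of your own. Each camera call takes 0.05 s, during which the arm holds its last target.

## Task

Before service, put the three refilled spice tins with the red, yellow and blue caps back upright in the spice rack, each in the empty pocket whose label strip has the colour of its cap, lowering each one right down to the pocket's floor before letting go and not dropping it in. One of them is still in the deep pan; there is no room for fingers between neighbouring tins in the rack. Leave the tall tins and everything else on the counter where they stand, and do not tip a tin over.

Things in the scene. Friction and masses are not known exactly. Their poses are not given: they have to be found in the camera images.
- red (a point): spice tin, red cap and stripe, upright, 60 mm long (its x) x 36 thick (its y) x 95 tall: metal body up to 75 mm above its base, cap (56 x 32 mm) above that; about 0.12 kg. The point is its centre, 47.5 mm above its base. Starts on the open counter (red and yellow may swap places).
- yellow (a point): spice tin, yellow cap and stripe, upright, 60 mm long (its x) x 36 thick (its y) x 95 tall: metal body up to 75 mm above its base, cap (56 x 32 mm) above that; about 0.12 kg. The point is its centre, 47.5 mm above its base. Starts on the open counter (red and yellow may swap places).
- blue (a point): spice tin, blue cap and stripe, upright, 60 mm long (its x) x 36 thick (its y) x 95 tall: metal body up to 75 mm above its base, cap (56 x 32 mm) above that; about 0.12 kg. The point is its centre, 47.5 mm above its base. Starts in the deep pan, long side across it, its short ends only about 13 mm from the pan's walls: there it can be taken only by its broad faces (36 mm apart).
- pocket_red (a point): centre of the floor of the empty pocket with the red label strip: 66 mm along its x (across the rack, away from the robot) by 42 mm along its y (along the row), 30 mm deep, floor 9 mm and mouth 39 mm above the counter. A tin fits with its long side along the pocket's x, either way round.
- pocket_yellow (a point): centre of the floor of the empty pocket with the yellow label strip: 66 mm along its x (across the rack, away from the robot) by 42 mm along its y (along the row), 30 mm deep, floor 9 mm and mouth 39 mm above the counter. A tin fits with its long side along the pocket's x, either way round.
- pocket_blue (a point): centre of the floor of the empty pocket with the blue label strip: 66 mm along its x (across the rack, away from the robot) by 42 mm along its y (along the row), 30 mm deep, floor 9 mm and mouth 39 mm above the counter. A tin fits with its long side along the pocket's x, either way round.
- white (a point): taller spice tin with a white cap, 60 x 36 x 108 mm, already in its own pocket of the rack; the point is its centre, 54 mm above its base. Stays there.
- black (a point): taller spice tin with a black cap, 60 x 36 x 108 mm, already in its own pocket of the rack; the point is its centre, 54 mm above its base. Stays there.
- green (a point): taller spice tin with a green cap, 60 x 36 x 108 mm, already in its own pocket of the rack; the point is its centre, 54 mm above its base. Stays there.
- rack: fixed rack: steel tray 100 mm (its x) x 298 mm (its y) with three white two-pocket blocks end to end (they swap places): six pockets in a row along y, 47 mm pitch, block tops 39 mm up. Every empty pocket has a tall tin next to it, 11 mm between tins: too little for a finger; tins stand clear at their short ends. Coloured strips on both long sides mark the pockets. Origin: centre of underside.
- pan: deep stainless pan, fixed, open on top: inside 156 mm (its x) x 86 mm (its y), floor 2 mm and rim 100 mm above the counter, the rim flange 176 x 108 mm outside. Origin: centre of its underside.
- cup: white porcelain cup, loose, 60 mm across, 65 mm tall; origin at the centre of its underside. Bystander.
- disc_l: white porcelain serving disc, loose, 110 mm across, 22 mm thick; origin at the centre of its underside. Bystander.
- disc_r: white porcelain serving disc, loose, 110 mm across, 22 mm thick; origin at the centre of its underside. Bystander.
- oil: green oil bottle, loose, 58 mm across, 200 mm tall; origin at the centre of its underside. Bystander.
- timer: white kitchen timer, loose, 60 x 70 x 22 mm; origin at the centre of its underside. Bystander.
- spoon: tasting spoon, loose, lying flat, 180 mm long (its x); origin about half-way along. Bystander.
There are look-alikes about, which are no part of the job. What is shaped like the part that bears red but orange is not meant.

How it is judged:
By the outcome, as a careful person would: the job done as asked, in the order asked, and still so for the second after the job is handed in, with the robot touching nothing.
It also fails if it takes over 72 s, if anything falls off the work surface, if the arm or the gripper's body presses on something with over 40 N, if the wrist force passes 120 N, or if a joint passes its speed limit or range.

## Working session

There is one attempt and no reset: what is moved stays moved. The work goes in short steps, Python scripts to look and compute and a tool call to move; the robot and the scene stay as the last step left them, time stands still between calls to the robot, and variables do not carry over. Pictures are saved under pics/ and viewed, and the job is handed in when it is done.

Besides the shell and the picture viewer there is one more tool, called as a command line: name --argument value ..., lists and objects as JSON in quotes. play_rows: Moves the arm, as the interface text tells. Its arguments: {"type":"object","properties":{"increments":{"type":"array"},"newtons":{"type":"number"}},"required":["increments"]}

```bash
mkdir -p pics; ls
python3 - <<'E'
from station import ctrl
import cv2
for n in ("scene","top"):
    im=ctrl.camera(n); cv2.imwrite(f"pics/{n}0.png",im[:,:,::-1]); c=ctrl.calibration(n); print(n,c)
print(ctrl.get_obs(), ctrl.tcp_to_grasp)
E
```

```text
pics
scene {'fx': 488.4978812968679, 'fy': 488.4978812968679, 'cx': 289.0992869493436, 'cy': 214.33017086899054, 'rvec': array([ 2.22251777,  1.41770954, -0.39774377]), 'tvec': array([-0.27099059, -0.36112071,  1.70692359])}
top {'fx': 381.35005633201877, 'fy': 381.35005633201877, 'cx': 280.8818053388363, 'cy': 212.53122420966864, 'rvec': array([ 2.12736016, -2.12769541,  0.21387759]), 'tvec': array([0.04573557, 0.58639186, 1.03894345])}
{'time_s': 0.1, 'qpos': array([-1.19060785e+00,  3.00432936e-01,  1.52152648e+00, -2.50763958e-06,
        1.32070670e+00, -6.65764586e-02]), 'joint_vel': array([-0.00062472, -0.0033053 , -0.00192484,  0.00019378, -0.00090981,
        0.00093378]), 'tau': array([ 1.43146904e-04, -5.32646692e+01, -3.53282082e+01,  7.09360954e-02,
        2.35112978e-02, -4.26001020e-05]), 'ee_pos': array([ 0.23754628, -0.4957885 ,  0.20493036]), 'eef_rot': array([-1.63511005,  1.56972286,  1.95324816]), 'force': array([ 0.9760737 , -0.10302905,  0.25325281]), 'moment': array([0.01329321, 0.02500743, 0.03364604]), 'grip_width': 0.09407678140778511} 0.0188
```

View pics/scene0.png

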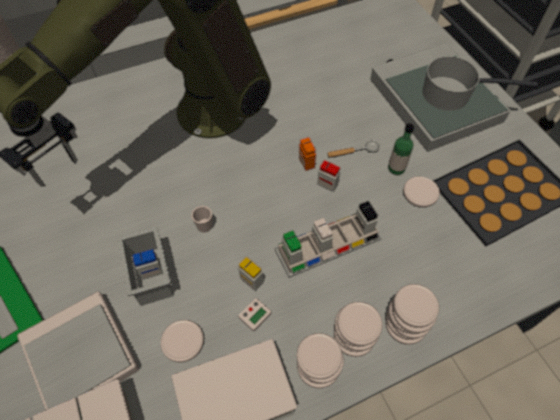

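View pics/top0.png

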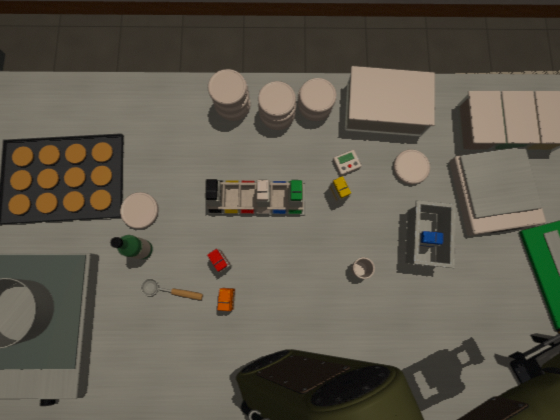

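The red-capped tin is at scene (329,172) / top (218,260). Near it is an orange look-alike at scene (308,152) / top (226,299), which isn't meant. Yellow is at top (342,187) and blue in the pan at top (432,238). I'll check these in an enlarged crop.

Run:
```python
import cv2,numpy as np
t=cv2.imread('pics/top0.png');s=cv2.imread('pics/scene0.png')
a=cv2.resize(t[165:315,195:365],None,fx=4.0,fy=4.0,interpolation=cv2.INTER_CUBIC); cv2.imwrite('pics/c1.png',a)
a=cv2.resize(s[130:300,230:390],None,fx=3.5,fy=3.5,interpolation=cv2.INTER_CUBIC); cv2.imwrite('pics/c2.png',a)
a=cv2.resize(t[190:280,400:470],None,fx=6,fy=6,interpolation=cv2.INTER_CUBIC)
b=cv2.resize(s[220:310,110:180],None,fx=5,fy=6,interpolation=cv2.INTER_CUBIC)
cv2.imwrite('pics/c3.png',np.hstack([a,b]))
```

```text
(no output)
```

View pics/c1.png

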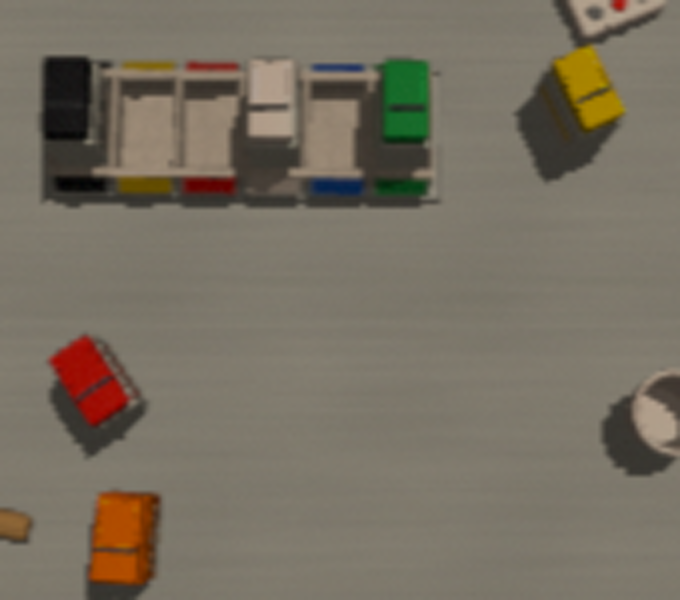

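View pics/c2.png

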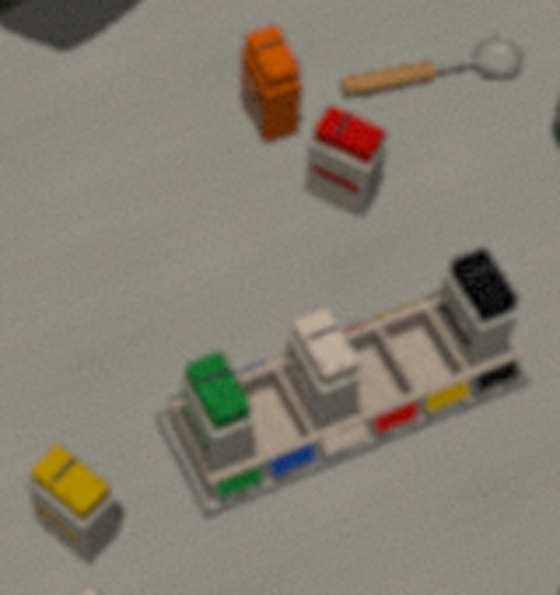

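View pics/c3.png

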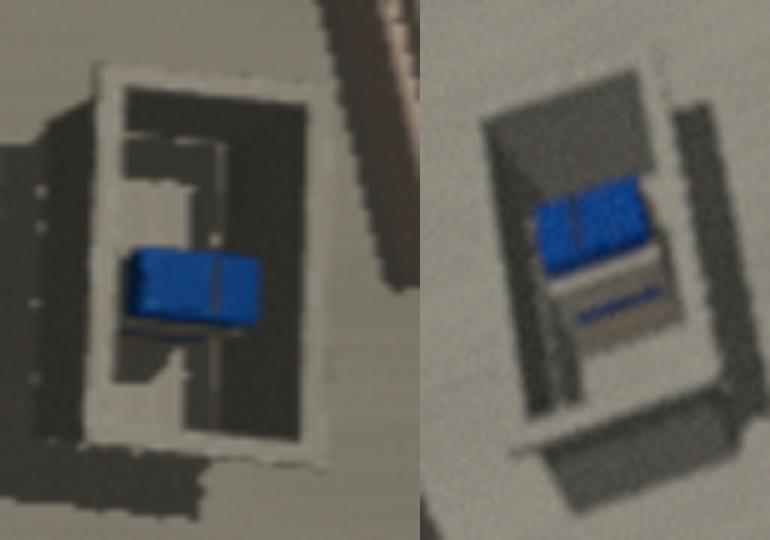

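Confirmed: red is the left tin with the grey body at top (218,260), and the orange one has an all-orange body. The pockets from left to right in the top view are black, yellow, red, white, blue, green. Next are the geometry helpers and close-ups of the rack.

```bash
cat > h.py <<'E'
import numpy as np,cv2
from station import ctrl
from scipy.spatial.transform import Rotation as Ro
C={}
for n in("scene","top"):
    c=ctrl.calibration(n);R=cv2.Rodrigues(np.array(c['rvec'],float))[0];t=np.array(c['tvec'],float).ravel()
    K=np.array([[c['fx'],0,c['cx']],[0,c['fy'],c['cy']],[0,0,1]]);C[n]=(K,R,t)
def cen(n): K,R,t=C[n]; return -R.T@t
def ray(n,p): K,R,t=C[n]; d=R.T@np.linalg.inv(K)@np.array([p[0],p[1],1.]); return -R.T@t,d/np.linalg.norm(d)
def plane(n,p,z): o,d=ray(n,p); return o+d*(z-o[2])/d[2]
def proj(n,X): K,R,t=C[n]; v=K@(R@np.array(X,float)+t); return v[:2]/v[2]
def tri(p,q):
    a,d=ray('top',p);b,e=ray('scene',q);A=np.stack([d,-e],1);s=np.linalg.lstsq(A,b-a,rcond=None)[0]
    x,y=a+s[0]*d,b+s[1]*e; return (x+y)/2,np.linalg.norm(x-y)
def pose():
    o=ctrl.get_obs();return np.array(o['ee_pos']),Ro.from_euler('xyz',o['eef_rot']).as_matrix(),o
E
python3 - <<'E'
from h import *
print(cen('scene'),cen('top'))
p,R,o=pose();print(R)
t=cv2.imread('pics/top0.png');s=cv2.imread('pics/scene0.png')
cv2.imwrite('pics/d1.png',cv2.resize(t[172:222,202:310],None,fx=7.2,fy=7.2,interpolation=cv2.INTER_CUBIC))
cv2.imwrite('pics/d2.png',cv2.resize(s[195:280,270:385],None,fx=6.9,fy=6.9,interpolation=cv2.INTER_CUBIC))
# cap blobs
def soft(im,name):
    hsv=cv2.cvtColor(im,cv2.COLOR_BGR2HSV);H,S,V=[hsv[:,:,i].astype(int) for i in range(3)]
    for c,m in dict(red=((H<5)|(H>174))&(S>150),yel=(abs(H-26)<6)&(S>150),blue=(abs(H-110)<12)&(S>150),green=(abs(H-65)<12)&(S>120)).items():
        m=(m&(V>40)).astype('uint8');n,l,st,ce=cv2.connectedComponentsWithStats(m)
        print(name,c,[(st[i,:5].tolist(),ce[i].round(1).tolist()) for i in range(1,n) if st[i,4]>8])
soft(t,'top');soft(s,'scene')
E
```

```text
[ 1.20919022 -0.27839019  1.25610116] [0.38099064 0.05828651 1.12995552]
[[-4.00612612e-04  4.32050609e-01 -9.01849273e-01]
 [ 9.95908398e-04 -9.01848726e-01 -4.32050789e-01]
 [-9.99999424e-01 -1.07124426e-03 -6.89908562e-05]]
top red [([242, 181, 12, 1, 12], [247.5, 181.0]), ([241, 209, 13, 5, 41], [247.0, 211.0]), ([208, 249, 19, 23, 244], [216.8, 259.9])]
top yel [([333, 176, 18, 22, 238], [341.4, 186.8]), ([226, 181, 12, 1, 12], [231.5, 181.0]), ([225, 209, 13, 4, 48], [230.6, 210.6])]
top blue [([273, 210, 12, 4, 38], [279.1, 211.2]), ([421, 232, 22, 12, 234], [431.9, 237.4])]
top green [([291, 180, 11, 21, 211], [295.9, 189.8]), ([289, 210, 12, 4, 45], [294.4, 211.5]), ([521, 221, 39, 107, 1822], [544.7, 264.8]), ([121, 237, 19, 19, 234], [130.6, 245.9])]
scene red [([321, 161, 19, 15, 169], [329.4, 167.8]), ([337, 245, 12, 8, 49], [342.7, 248.9])]
scene yel [([352, 240, 12, 7, 52], [357.3, 242.9]), ([239, 258, 22, 20, 225], [249.6, 267.1])]
scene blue [([133, 250, 23, 15, 228], [143.9, 257.2]), ([308, 258, 11, 7, 38], [313.1, 261.0])]
scene green [([395, 140, 16, 15, 126], [402.3, 147.2]), ([391, 170, 8, 4, 11], [395.0, 172.1]), ([284, 231, 17, 20, 201], [291.9, 240.9]), ([0, 248, 42, 104, 1789], [15.2, 301.0]), ([293, 264, 11, 7, 39], [298.2, 267.2]), ([251, 309, 13, 13, 55], [257.3, 315.1])]
```

View pics/d1.png

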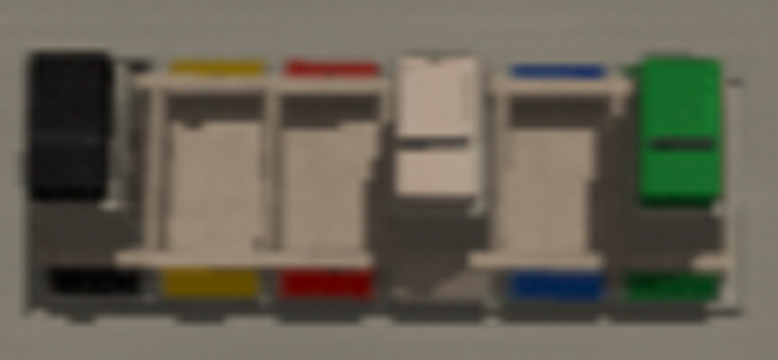

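View pics/d2.png

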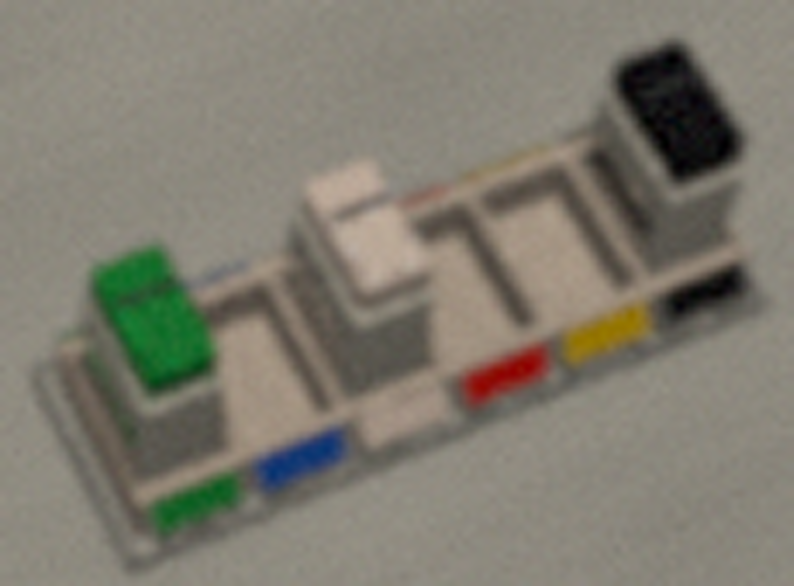

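Run:
```python
from h import *
t=cv2.imread('pics/top0.png').astype(float).mean(2)
np.set_printoptions(linewidth=200,precision=0,suppress=True)
for n,a,b in(("yel",227,237),("red",243,251),("blue",274,283)):
    print(n,'rows178-218',t[178:218,a:b].mean(1))
print('cols 218-258 rows198-205',np.c_[np.arange(216,260),t[198:204,216:260].mean(0)].T)
print('cols 265-300',np.c_[np.arange(264,292),t[200:205,264:292].mean(0)].T)
print('cols rows188-192',np.c_[np.arange(216,290),t[188:196,216:290].mean(0)].T)
```

```text
yel rows178-218 [121. 117.  98.  80. 107. 127. 102.  60.  50.  55.  68. 113. 131. 132. 132. 133. 133. 134. 134. 135. 135. 134. 132. 132. 134. 136. 135. 134. 134. 135. 131.  77.  58.  58.  57.  55.  50.  56.  83.
 116.]
red rows178-218 [121. 117.  98.  65.  90. 126. 117.  63.  49.  53.  59.  80. 124. 130. 132. 132. 131. 131. 130. 131. 132. 132. 131. 132. 132. 132. 133. 132. 125. 124. 125.  66.  35.  33.  37.  48.  48.  52.  64.
 113.]
blue rows178-218 [122. 120. 116.  71.  79. 126. 123.  73.  50.  51.  57.  69. 124. 131. 133. 133. 132. 132. 131. 132. 132. 132. 132. 132. 132. 133. 134. 133. 132. 127. 127.  85.  48.  39.  40.  49.  51.  52.  64.
 115.]
cols 218-258 rows198-205 [[216. 217. 218. 219. 220. 221. 222. 223. 224. 225. 226. 227. 228. 229. 230. 231. 232. 233. 234. 235. 236. 237. 238. 239. 240. 241. 242. 243. 244. 245. 246. 247. 248. 249. 250. 251. 252. 253. 254.
  255. 256. 257. 258. 259.]
 [ 56.  76.  71.  63.  53.  62.  97. 107.  89. 104. 127. 134. 134. 134. 133. 134. 134. 134. 134. 134. 134. 132. 121. 110.  98. 115. 131. 133. 133. 132. 131. 131. 131. 132. 132. 129.  97.  64. 
[... 401 characters left out ...]
. 226. 227. 228. 229. 230. 231. 232. 233. 234. 235. 236. 237. 238. 239. 240. 241. 242. 243. 244. 245. 246. 247. 248. 249. 250. 251. 252. 253. 254.
  255. 256. 257. 258. 259. 260. 261. 262. 263. 264. 265. 266. 267. 268. 269. 270. 271. 272. 273. 274. 275. 276. 277. 278. 279. 280. 281. 282. 283. 284. 285. 286. 287. 288. 289.]
 [ 23.  52.  75.  75.  57.  59.  83. 111.  97.  89. 112. 118. 115. 117. 122. 125. 125. 124. 124. 125. 125. 123. 106. 107.  95. 101. 112. 113. 112. 111. 111. 113. 115. 120. 123. 123. 123. 114.  88.
   69.  72. 111. 132. 134. 134. 136. 138. 138. 139. 139. 139. 144. 128.  98.  93. 111. 110. 109. 114. 113. 112. 112. 114. 115. 115. 114. 114. 112.  88.  63.  59.  57.  52.  52.]]
```

Run:
```python
from h import *
np.set_printoptions(precision=4,suppress=True)
print('far inner edge',[plane('top',p,.039) for p in((231.5,184.3),(246.5,184.5),(278,184.75))])
print('near outer edge',[plane('top',p,.039) for p in((231.5,208.75),(246.5,208.85),(278,209.0))])
for n,im in(("top",cv2.imread('pics/top0.png')),("scene",cv2.imread('pics/scene0.png'))):
    im=cv2.resize(im,None,fx=4,fy=4,interpolation=cv2.INTER_CUBIC)
    hsv=cv2.cvtColor(im,cv2.COLOR_BGR2HSV);H,S,V=[hsv[:,:,i].astype(int) for i in range(3)]
    for c,m in dict(red=((H<8)|(H>172)),yel=(abs(H-26)<8),blue=(abs(H-110)<15),green=(abs(H-65)<15)).items():
        m=(m&(V>40)&(S>110)).astype('uint8');k,l,st,ce=cv2.connectedComponentsWithStats(m)
        for i in range(1,k):
            if st[i,4]<100: continue
            p=(ce[i]+.5)/4-.5
            if n=='top' and 200<p[0]<310 and p[1]<215 or n=='scene' and 285<p[0]<365 and 237<p[1]<275:
                r=cv2.minAreaRect(np.argwhere(l==i)[:,::-1].astype('float32'));
                print(n,c,p.round(2),np.array(r[1])/4,round(r[2],1),plane(n,p,.01),plane(n,p,.025))
```

```text
far inner edge [array([0.6742, 0.191 , 0.039 ]), array([0.6736, 0.1468, 0.039 ]), array([0.673 , 0.0539, 0.039 ])]
near outer edge [array([0.6006, 0.1893, 0.039 ]), array([0.6003, 0.1457, 0.039 ]), array([0.6   , 0.0538, 0.039 ])]
top red [247.45 181.22] [ 2.   12.75] 90.0 [0.6917 0.1464 0.01  ] [0.6875 0.1453 0.025 ]
top red [246.92 210.95] [ 4.5 14. ] 90.0 [0.5998 0.1466 0.01  ] [0.5968 0.1455 0.025 ]
top yel [231.85 180.98] [ 2.25 13.  ] 90.0 [0.6924 0.1937 0.01  ] [0.6882 0.1919 0.025 ]
top yel [230.75 210.84] [ 4.5 14. ] 90.0 [0.6001 0.1949 0.01  ] [0.5971 0.1931 0.025 ]
top blue [279.53 181.44] [ 1. 11.] 90.0 [0.6912 0.0491 0.01  ] [0.687  0.0492 0.025 ]
top blue [278.93 211.37] [12.5545  3.4621] 2.0 [0.5986 0.0509 0.01  ] [0.5957 0.051  0.025 ]
top green [295.83 189.88] [20.3739 11.3572] 89.0 [ 0.6649 -0.0002  0.01  ] [0.6611 0.0006 0.025 ]
top green [294.78 211.44] [ 3.5 12. ] 90.0 [0.5984 0.0035 0.01  ] [0.5955 0.0042 0.025 ]
scene red [342.81 248.84] [ 5.1154 13.75  ] 67.4 [0.6768 0.1536 0.01  ] [0.6832 0.1484 0.025 ]
scene yel [357.43 242.84] [ 5.2946 14.0938] 68.8 [0.6773 0.2017 0.01  ] [0.6837 0.1959 0.025 ]
scene blue [313.1  261.21] [ 4.3827 12.7638] 65.2 [0.6764 0.0579 0.01  ] [0.6828 0.0539 0.025 ]
scene green [291.89 240.9 ] [19.7467 11.7819] 61.8 [0.5915 0.0313 0.01  ] [0.5989 0.0276 0.025 ]
scene green [298.   267.37] [ 3.8846 12.5385] 67.4 [0.6758 0.0106 0.01  ] [0.6822 0.0071 0.025 ]
```

The pockets sit near x≈0.640 at y≈0.192 (yellow), 0.145 (red) and 0.051 (blue), with almost no yaw. Next I'll measure the tins' top faces.

Run:
```python
from h import *
t=cv2.imread('pics/top0.png');s=cv2.imread('pics/scene0.png')
def cr(im,x,y,r=18,f=22): return cv2.resize(im[y-r//1:y+r,x-r:x+r],(396,396),interpolation=cv2.INTER_CUBIC)
b=lambda i:np.clip(i.astype(float)*1.3,0,255).astype('uint8')
T=[cr(t,217,260,14),cr(t,342,187,14)];S=[cr(s,329,172,14),cr(s,250,270,14)]
cv2.imwrite('pics/e1.png',b(cv2.resize(np.vstack([np.hstack(T),np.hstack(S)]),(600,600))))
```

```text
(no output)
```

View pics/e1.png

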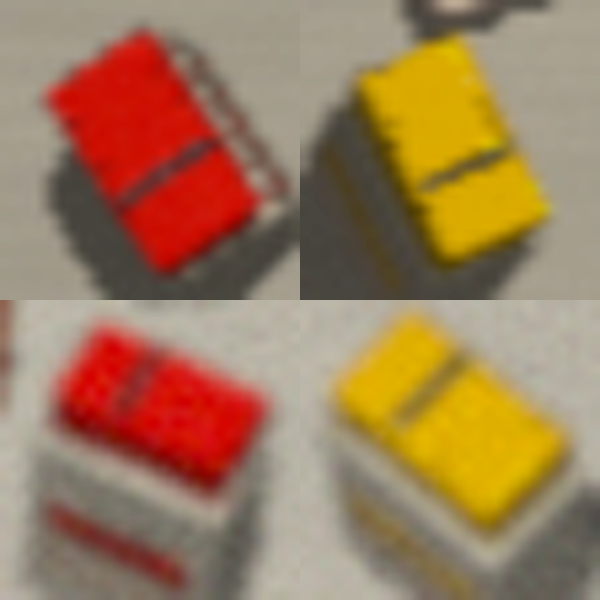

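```bash
cat >> h.py <<'E'
HUE=dict(red=lambda H:(H<6)|(H>174),yellow=lambda H:abs(H-25)<7,blue=lambda H:abs(H-110)<12,green=lambda H:abs(H-65)<12)
def cap(n,im,c,box,vf=.75,f=6,smin=130):
    x0,y0,x1,y1=box;cr=cv2.resize(im[y0:y1,x0:x1],None,fx=f,fy=f,interpolation=cv2.INTER_CUBIC)
    hsv=cv2.cvtColor(cr,cv2.COLOR_BGR2HSV);H,S,V=[hsv[:,:,i].astype(int) for i in range(3)]
    m=HUE[c](H)&(S>smin); vm=np.percentile(V[m],80); m=(m&(V>vf*vm)).astype('uint8')
    m=cv2.morphologyEx(m,cv2.MORPH_CLOSE,np.ones((13,13),np.uint8)); m=cv2.morphologyEx(m,cv2.MORPH_OPEN,np.ones((9,9),np.uint8))
    k=max(cv2.findContours(m,cv2.RETR_EXTERNAL,cv2.CHAIN_APPROX_NONE)[0],key=cv2.contourArea)
    M=cv2.moments(k);ce=np.array([M['m10'],M['m01']])/M['m00'];un=lambda p:(np.asarray(p)+.5)/f-.5+[x0,y0]
    hull=cv2.convexHull(k)[:,0].astype(float);
    q=cv2.approxPolyN(k,4,ensure_convex=True)[0] if hasattr(cv2,'approxPolyN') else cv2.boxPoints(cv2.minAreaRect(k))
    return un(ce),un(q.astype(float))
def facepose(n,im,c,box,z,**kw):
    ce,q=cap(n,im,c,box,**kw); P=np.array([plane(n,p,z)[:2] for p in q])
    r=cv2.minAreaRect((P*1000).astype('float32'));(cx,cy),(w,h),a=r
    if w<h: a+=90;w,h=h,w
    return plane(n,ce,z)[:2],np.array([cx,cy])/1000,(round(w,1),round(h,1)),(a+90)%180-90,ce
E
python3 - <<'E'
from h import *
np.set_printoptions(precision=4,suppress=True)
t=cv2.imread('pics/top0.png');s=cv2.imread('pics/scene0.png')
B={'red':((200,240,235,280),(312,155,346,185)),'yellow':((325,170,357,205),(232,250,268,288)),'blue':((410,222,452,255),(125,242,165,275))}
for c in B:
    for vf in(.6,.75,.85):
        a=facepose('top',t,c,B[c][0],.095,vf=vf);b=facepose('scene',s,c,B[c][1],.095,vf=vf)
        print(c,vf,'\n top',*a,'\n scn',*b,'\n tri',*tri(a[-1],b[-1]))
E
```

```text
red 0.6 
 top [0.4497 0.2188] [0.4499 0.2187] (55.7, 33.6) 34.29545211791992 [216.8484 259.5445] 
 scn [0.4544 0.2183] [0.4549 0.2192] (57.9, 40.3) 35.22832489013672 [329.308  167.6146] 
 tri [0.4503 0.2203 0.0889] 0.0012232315235090995
red 0.75 
 top [0.4504 0.2189] [0.4503 0.2189] (55.3, 32.0) 34.69171142578125 [216.8363 259.2876] 
 scn [0.4519 0.2204] [0.452  0.2197] (55.1, 33.0) 31.87068748474121 [329.5122 166.7716] 
 tri [0.4508 0.22   0.0937] 0.0019017543400382392
red 0.85 
 top [0.4503 0.219 ] [0.4507 0.2192] (54.2, 29.8) 35.07236862182617 [216.7715 259.3271] 
 scn [0.4508 0.2209] [0.4512 0.2209] (53.8, 30.8) 35.34311294555664 [329.4988 166.4627] 
 tri [0.4506 0.2199 0.095 ] 0.001875983571337391
yellow 0.6 
 top [ 0.6541 -0.1251] [ 0.6544 -0.1248] (58.3, 31.7) 24.308406829833984 [341.8719 186.2383] 
 scn [ 0.6577 -0.1242] [ 0.6576 -0.1241] (57.5, 33.5) 24.435516357421875 [249.5222 267.005 ] 
 tri [ 0.6555 -0.1247  0.0912] 0.002238275963169094
yellow 0.75 
 top [ 0.6546 -0.1256] [ 0.6551 -0.125 ] (56.0, 31.0) 24.964599609375 [342.0457 186.0447] 
 scn [ 0.6561 -0.1238] [ 0.656  
[... 414 characters left out ...]
02] (55.1, 34.1) 85.35014343261719 [432.8657 237.1026] 
 scn [ 0.5126 -0.368 ] [ 0.5115 -0.3683] (60.6, 37.9) 87.42317962646484 [143.5192 257.0124] 
 tri [ 0.5113 -0.3694  0.0942] 0.003114282497798151
blue 0.75 
 top [ 0.5111 -0.3704] [ 0.5105 -0.3703] (52.8, 31.3) 86.50811004638672 [432.7703 236.939 ] 
 scn [ 0.5112 -0.3681] [ 0.5106 -0.3684] (57.3, 32.5) 84.60638427734375 [143.3238 256.5896] 
 tri [ 0.5113 -0.3689  0.0961] 0.0020588496477344682
blue 0.85 
 top [ 0.5114 -0.3703] [ 0.5112 -0.3696] (52.4, 29.0) 84.39842987060547 [432.7429 236.8093] 
 scn [ 0.5112 -0.368 ] [ 0.5107 -0.3673] (53.8, 30.0) 84.58660125732422 [143.3663 256.5724] 
 tri [ 0.5116 -0.3687  0.0966] 0.0019735153930274378
```

```bash
cat > go.py <<'E'
import sys
from h import *
# usage: go.py x y z phi : prints turn first, then shifts in tool axes after the turn (cm)
x,y,z,ph=map(float,sys.argv[1:5])
p,R,o=pose(); cur=np.degrees(np.arctan2(R[1,1],R[0,1])); d=cur-ph; d=(d+180)%360-180
R2=R@Ro.from_euler('x',d,degrees=True).as_matrix()
print('t',round(o['time_s'],2),'pos',p.round(4),'phi',cur.round(2),'w',round(o['grip_width'],4),'F',o['force'].round(1),'q',o['qpos'].round(2),'tilt',R[:,0].round(4))
print('turn deg',round(d,2),' shift(before turn)',(R.T@(np.array([x,y,z])-p)*100).round(2),' shift(after turn)',(R2.T@(np.array([x,y,z])-p)*100).round(2))
E
python3 go.py .655 -.125 .16 24.4
```

```text
t 0.1 pos [ 0.2375 -0.4958  0.2049] phi -64.4 w 0.0941 F [ 1.  -0.1  0.3] q [-1.19  0.3   1.52 -0.    1.32 -0.07] tilt [-4.e-04  1.e-03 -1.e+00]
turn deg -88.8  shift(before turn) [  4.51 -15.4  -53.67]  shift(after turn) [  4.51  53.33 -16.52]
```

play_rows --increments '[[[35,0,-0.8,-2.5,0],[35,0,-0.9,-3.1,0],[35,0,-0.9,-3.1,0],[35,0,-0.9,-3.1,0],[35,0,-0.9,-3.1,0],[35,0,-0.9,-3.1,0],[35,0,-0.9,-3.1,0],[35,0,-0.9,-3.1,0],[35,0,-0.9,-3.1,0],[35,0,-0.9,-3.1,0],[35,0,-0.9,-3.1,0],[35,0,-0.9,-3.1,0]]]'

```text
time_s: 1.1
ee_pos: [0.5224, -0.24, 0.2052]
eef_rot: [-0.91, 1.57, 2.678]
force: [-0.5, -0.3, 0.5]
grip_width: 0.0809
```

play_rows --increments '[[[35,0,0,0,-7.1],[35,0,0,0,-7.1],[35,0,0,0,-7.1],[35,0,0,0,-7.1],[35,0,0,0,-7.1],[35,0,0,0,-7.1],[35,0,0,0,-7.1],[35,0,0,0,-7.1],[35,0,0,0,-7.1],[35,0,0,0,-7.1],[35,0,0,0,-7.1],[35,0,0,0,-7.1]]]'

```text
time_s: 2.1
ee_pos: [0.5213, -0.2413, 0.2051]
eef_rot: [-2.407, 1.57, 2.674]
force: [-0.5, -0.2, -0.3]
grip_width: 0.0809
```

```bash
python3 go.py .6552 -.1247 .13 24.4
```

```text
t 2.1 pos [ 0.5213 -0.2413  0.2051] phi 21.15 w 0.0809 F [-0.5 -0.2 -0.3] q [-0.5   0.36  1.45 -0.    1.34 -0.87] tilt [-7.e-04  3.e-04 -1.e+00]
turn deg -3.25  shift(before turn) [ 7.5  16.69 -6.04]  shift(after turn) [ 7.5  17.01 -5.08]
```

play_rows --increments '[[[35,0,0,0,-3.2],[35,0,2.8,-0.9,0],[35,0,2.9,-0.8,0],[35,0,2.8,-0.9,0],[35,0,2.9,-0.8,0],[35,0,2.8,-0.9,0],[35,0,2.8,-0.8,0],[35,1.5,0,0,0],[35,2.5,0,0,0],[35,2.5,0,0,0],[35,1,0,0,0],[35,0,0,0,0]]]'

```text
time_s: 3.1
ee_pos: [0.6549, -0.1253, 0.1275]
eef_rot: [-2.24, 1.566, 2.891]
force: [-0.1, -0.2, 0.2]
grip_width: 0.0811
```

```bash
python3 go.py .6552 -.1247 .038 24.4
python3 - <<'E'
from h import *
cv2.imwrite('pics/t1.png',ctrl.camera('top')[150:230,290:400][:,:,::-1].repeat(5,0).repeat(5,1))
cv2.imwrite('pics/s1.png',ctrl.camera('scene')[210:310,190:320][:,:,::-1].repeat(5,0).repeat(5,1))
E
```

```text
t 3.1 pos [ 0.6549 -0.1253  0.1275] phi 24.0 w 0.0811 F [-0.1 -0.2  0.2] q [-0.24  0.63  1.23  0.    1.29 -0.66] tilt [-0.0048  0.0012 -1.    ]
turn deg -0.4  shift(before turn) [ 8.95  0.09 -0.02]  shift(after turn) [ 8.95  0.09 -0.02]
```

View pics/t1.png

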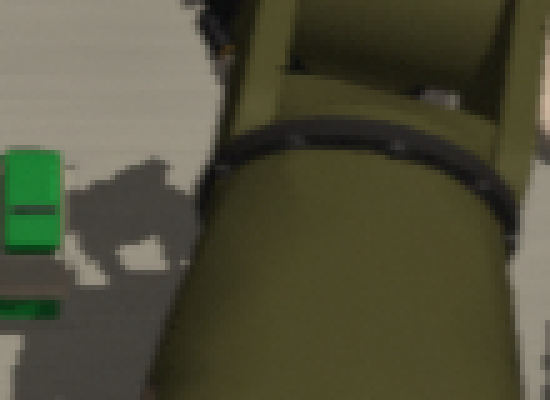

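View pics/s1.png

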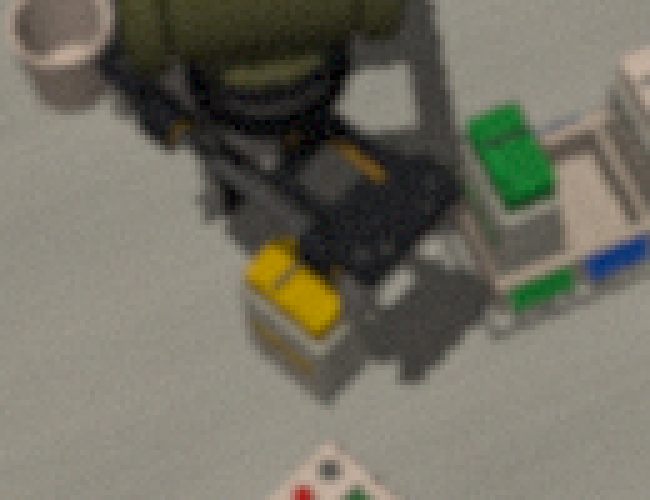

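play_rows --increments '[[[35,1,0,0,-0.4],[35,2,0,0,0],[35,2,0,0,0],[35,2,0,0,0],[35,1.5,0,0,0],[35,0.5,0,0,0],[35,0,0,0,0],[35,0,0,0,0]]]'

```text
time_s: 3.87
ee_pos: [0.6566, -0.1258, 0.0416]
eef_rot: [0.912, 1.569, -0.233]
force: [0.4, 0.8, 0.3]
grip_width: 0.081
```

```bash
python3 go.py .6552 -.1247 .038 24.4
```

```text
t 3.87 pos [ 0.6566 -0.1258  0.0416] phi 24.41 w 0.081 F [0.4 0.8 0.3] q [-0.24  0.72  1.29  0.    1.13 -0.67] tilt [ 1.5e-03 -3.0e-04 -1.0e+00]
turn deg 0.01  shift(before turn) [ 0.36 -0.08 -0.16]  shift(after turn) [ 0.36 -0.08 -0.16]
```

play_rows --increments '[[[35,0.3,-0.1,-0.2,0],[35,0,0,0,0],[90,0,0,0,0],[110,0,0,0,0],[130,0,0,0,0],[130,0,0,0,0],[130,0,0,0,0],[130,0,0,0,0]]]' --newtons 20

```text
time_s: 4.53
ee_pos: [0.6544, -0.1243, 0.0377]
eef_rot: [0.803, 1.57, -0.341]
force: [-1.1, 0.4, 3.0]
grip_width: 0.06
```

```bash
python3 go.py .6552 -.1247 .038 24.4
```

```text
t 4.53 pos [ 0.6544 -0.1243  0.0377] phi 24.4 w 0.06 F [-1.1  0.4  3. ] q [-0.24  0.72  1.3  -0.    1.12 -0.67] tilt [ 3.e-04 -1.e-04 -1.e+00]
turn deg -0.0  shift(before turn) [-0.03  0.06  0.07]  shift(after turn) [-0.03  0.06  0.07]
```

play_rows --increments '[[[130,-0.5,0,0,0],[130,-1,0,0,0],[130,-2,0,0,0],[130,-2.5,0,0,0],[130,-2.5,0,0,0],[130,-2.5,0,0,0],[130,-2,0,0,0],[130,-1,0,0,4],[130,-0.5,0,0,7],[130,0,0,0,7],[130,0,0,0,6],[130,0,0,0,0]]]'

```text
time_s: 5.53
ee_pos: [0.6543, -0.1242, 0.1833]
eef_rot: [1.337, 1.57, -0.232]
force: [0.5, 0.1, -1.5]
grip_width: 0.0602
```

```bash
python3 go.py .640 .192 .18 -.4
```

```text
t 5.53 pos [ 0.6543 -0.1242  0.1833] phi 0.11 w 0.0602 F [ 0.5  0.1 -1.5] q [-0.24  0.58  1.18  0.    1.39 -0.24] tilt [ 6.e-04 -1.e-04 -1.e+00]
turn deg 0.51  shift(before turn) [  0.33  -1.36 -31.62]  shift(after turn) [  0.33  -1.65 -31.61]
```

play_rows --increments '[[[130,0,-0.1,-1,0.5],[130,0,-0.1,-2,0],[130,0,-0.2,-3,0],[130,0,-0.2,-3.5,0],[130,0,-0.2,-3.5,0],[130,0,-0.2,-3.5,0],[130,0,-0.2,-3.5,0],[130,0,-0.1,-3.5,0],[130,0,-0.1,-3.5,0],[130,0,-0.1,-2.6,0],[130,0,-0.1,-2,0],[130,0,0,0,0]]]'

```text
time_s: 6.53
ee_pos: [0.6377, 0.1963, 0.1825]
eef_rot: [-2.841, 1.57, 1.877]
force: [0.2, 0.6, -2.1]
grip_width: 0.06
```

play_rows --increments '[[[130,0,0,0,0],[130,0,0,0,0]]]'

```text
time_s: 6.7
ee_pos: [0.6386, 0.1916, 0.1826]
eef_rot: [-0.392, 1.571, -1.963]
force: [-0.8, -0.8, -1.3]
grip_width: 0.0596
```

```bash
python3 go.py .640 .192 .18 -.4
python3 - <<'E'
from h import *
a=ctrl.camera('top')[:,:,::-1];b=ctrl.camera('scene')[:,:,::-1]
cv2.imwrite('pics/t2f.png',a);cv2.imwrite('pics/s2f.png',b)
cv2.imwrite('pics/s2.png',cv2.resize(b[150:290,260:400],None,fx=4,fy=4,interpolation=cv2.INTER_CUBIC))
cv2.imwrite('pics/t2.png',cv2.resize(a[150:290,190:330],None,fx=4,fy=4,interpolation=cv2.INTER_CUBIC))
E
```

```text
t 6.7 pos [0.6386 0.1916 0.1826] phi 0.0 w 0.0596 F [-0.8 -0.8 -1.3] q [ 0.24  0.58  1.17 -0.    1.39  0.24] tilt [-1.e-04 -2.e-04 -1.e+00]
turn deg 0.4  shift(before turn) [ 0.26  0.14 -0.04]  shift(after turn) [ 0.26  0.14 -0.04]
```

View pics/s2.png

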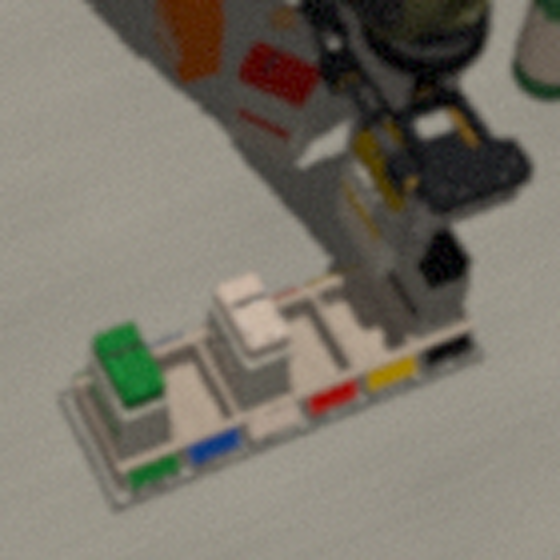

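View pics/t2.png

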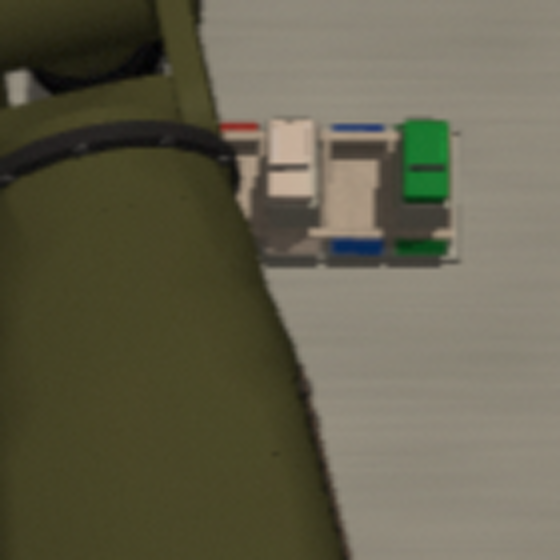

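play_rows --increments '[[[130,0.5,0.2,-0.1,0.4],[130,1.5,0,0,0],[130,2,0,0,0],[130,2,0,0,0],[130,2,0,0,0],[130,1,0,0,0],[130,0.5,0,0,0],[130,0,0,0,0],[130,0,0,0,0],[130,0,0,0,0]]]'

```text
time_s: 7.63
ee_pos: [0.6414, 0.1929, 0.0888]
eef_rot: [1.812, 1.569, 0.232]
force: [0.3, 0.5, -0.9]
grip_width: 0.0598
```

```bash
python3 go.py .6405 .1925 .0467 -.4
python3 - <<'E'
from h import *
b=ctrl.camera('scene')[:,:,::-1]
cv2.imwrite('pics/s3.png',cv2.resize(b[180:270,300:400],None,fx=6,fy=6,interpolation=cv2.INTER_CUBIC))
E
```

```text
t 7.63 pos [0.6414 0.1929 0.0888] phi -0.51 w 0.0598 F [ 0.3  0.5 -0.9] q [ 0.24  0.67  1.26 -0.    1.21  0.25] tilt [ 2.e-03  5.e-04 -1.e+00]
turn deg -0.11  shift(before turn) [ 4.21 -0.1   0.04]  shift(after turn) [ 4.21 -0.1   0.04]
```

View pics/s3.png

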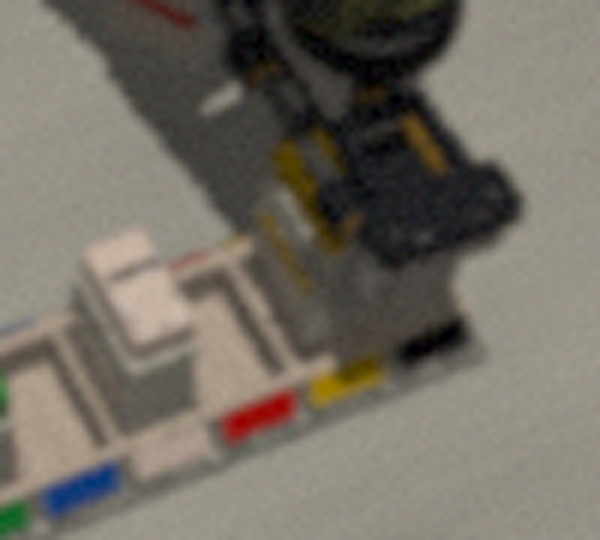

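play_rows --increments '[[[130,0.5,-0.1,0,0],[130,0.5,0,0,0],[130,0.5,0,0,0],[130,0.3,0,0,0],[130,0,0,0,0],[130,0,0,0,0]]]'

```text
time_s: 8.18
ee_pos: [0.6397, 0.1928, 0.0692]
eef_rot: [-1.311, 1.57, -2.89]
force: [-0.9, 0.6, -0.8]
grip_width: 0.0598
```

```bash
python3 go.py .6405 .1925 .0467 -.4
```

```text
t 8.18 pos [0.6397 0.1928 0.0692] phi -0.5 w 0.0598 F [-0.9  0.6 -0.8] q [ 0.24  0.69  1.28 -0.    1.18  0.25] tilt [-5.e-04 -1.e-04 -1.e+00]
turn deg -0.1  shift(before turn) [2.25 0.08 0.03]  shift(after turn) [2.25 0.08 0.03]
```

play_rows --increments '[[[130,0.5,0,0,0],[130,0.5,0,0,0],[130,0.5,0,0,0],[130,0.4,0,0,0],[130,0.2,0,0,0],[130,0,0,0,0],[130,0,0,0,0],[130,0,0,0,0]]]'

```text
time_s: 8.85
ee_pos: [0.6399, 0.1928, 0.0487]
eef_rot: [1.796, 1.57, 0.216]
force: [-0.0, -0.1, -1.3]
grip_width: 0.0602
```

```bash
python3 go.py .6405 .1925 .0467 -.4
```

```text
t 8.85 pos [0.6399 0.1928 0.0487] phi -0.5 w 0.0602 F [-0.  -0.1 -1.3] q [ 0.24  0.71  1.29 -0.    1.14  0.25] tilt [ 4.e-04  1.e-04 -1.e+00]
turn deg -0.1  shift(before turn) [0.2  0.06 0.03]  shift(after turn) [0.2  0.06 0.03]
```

play_rows --increments '[[[130,0.1,0,0,0],[130,0.1,0,0,0],[130,0.1,0,0,0],[130,0,0,0,0],[130,0,0,0,0]]]'

```text
time_s: 9.27
ee_pos: [0.64, 0.1929, 0.0467]
eef_rot: [1.839, 1.57, 0.26]
force: [-3.9, -1.4, 7.7]
grip_width: 0.0597
```

```bash
python3 go.py .6405 .1925 .0467 -.4
```

```text
t 9.27 pos [0.64   0.1929 0.0467] phi -0.5 w 0.0597 F [-3.9 -1.4  7.7] q [0.24 0.71 1.29 0.   1.14 0.25] tilt [ 7.e-04  2.e-04 -1.e+00]
turn deg -0.1  shift(before turn) [-0.    0.05  0.04]  shift(after turn) [-0.    0.05  0.04]
```

On the floor, with contact at 7.7 N and z as expected. Releasing and lifting.

play_rows --increments '[[[60,0,0,0,0],[45,0,0,0,0],[45,0,0,0,0],[45,0,0,0,0],[45,-0.5,0,0,0],[45,-1.5,0,0,0],[45,-2.5,0,0,0],[45,-3,0,0,0],[45,-3,0,0,0],[45,-2.5,0,0,0],[35,-1,0,0,0],[35,0,0,0,0]]]'

```text
time_s: 10.27
ee_pos: [0.6406, 0.193, 0.1881]
eef_rot: [1.814, 1.567, 0.235]
force: [0.9, 0.6, -0.2]
grip_width: 0.0809
```

```bash
python3 go.py .4505 .2198 .13 34.7
```

```text
t 10.27 pos [0.6406 0.193  0.1881] phi -0.5 w 0.0809 F [ 0.9  0.6 -0.2] q [ 0.24  0.58  1.16 -0.    1.39  0.25] tilt [ 0.0042  0.001  -1.    ]
turn deg -35.2  shift(before turn) [  5.74 -19.05  -2.51]  shift(after turn) [  5.74 -14.12 -13.03]
```

play_rows --increments '[[[35,0,-2,-0.3,0],[35,0,-3.3,-0.4,0],[35,0,-3.6,-0.5,0],[35,0,-3.6,-0.5,0],[35,0,-3.6,-0.5,0],[35,0,-3,-0.3,0],[35,0,0,0,-7.1],[35,0,0,0,-7.1],[35,1,0,0,-7.1],[35,2,0,0,-7.1],[35,2,0,0,-6.8],[35,0.5,0,0,0]]]'

```text
time_s: 11.27
ee_pos: [0.447, 0.2187, 0.1262]
eef_rot: [-1.801, 1.565, -2.761]
force: [-0.6, -0.0, 0.1]
grip_width: 0.0811
```

play_rows --increments '[[[35,0,0,0,0],[35,0,0,0,0]]]'

```text
time_s: 11.43
ee_pos: [0.4489, 0.2194, 0.1303]
eef_rot: [-1.819, 1.57, -2.788]
force: [-0.1, -0.7, -0.2]
grip_width: 0.0811
```

```bash
python3 go.py .4505 .2198 .038 34.7
python3 - <<'E'
from h import *
b=ctrl.camera('scene')[:,:,::-1];a=ctrl.camera('top')[:,:,::-1]
cv2.imwrite('pics/s4f.png',b);cv2.imwrite('pics/t4f.png',a)
cv2.imwrite('pics/s4.png',cv2.resize(b[100:280,220:420],None,fx=3.5,fy=3.3,interpolation=cv2.INTER_CUBIC))
E
```

```text
t 11.43 pos [0.4489 0.2194 0.1303] phi 34.46 w 0.0811 F [-0.1 -0.7 -0.2] q [ 0.38  0.27  1.75  0.    1.13 -0.22] tilt [-9.e-04 -3.e-04 -1.e+00]
turn deg -0.24  shift(before turn) [9.23 0.16 0.06]  shift(after turn) [9.23 0.16 0.06]
```

View pics/s4.png

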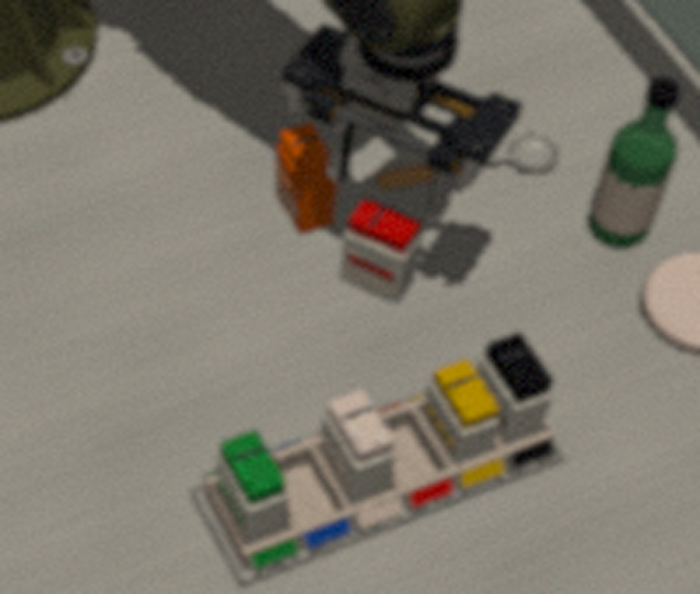

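View pics/t4f.png

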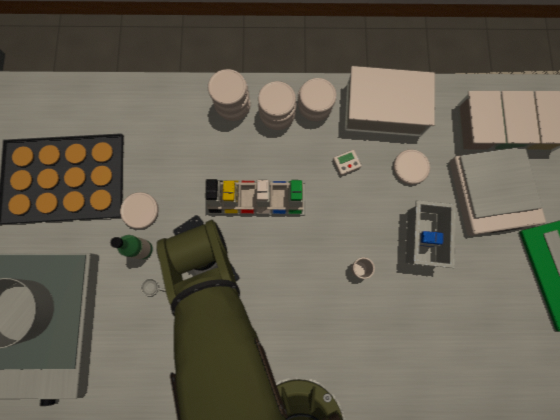

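Yellow stands upright in its pocket beside black (top (229,190)). I'll use its known position to check camera bias.

Run:
```python
from h import *
np.set_printoptions(precision=4,suppress=True)
t=cv2.imread('pics/t4f.png');s=cv2.imread('pics/s4f.png')
for vf in(.75,.85):
    a=facepose('top',t,'yellow',(218,175,242,206),.104,vf=vf);b=facepose('scene',s,'yellow',(340,205,366,232),.104,vf=vf)
    print(*a,'\n',*b,'\n',*tri(a[-1],b[-1]))
```

```text
[0.6424 0.1907] [0.6417 0.1866] (54.1, 42.1) 0.11379636824131012 [228.6219 189.3084] 
 [0.643  0.1935] [0.6428 0.1936] (55.1, 32.1) -1.3268356323242188 [353.0919 217.7502] 
 [0.6428 0.192  0.1043] 0.0027389005230572722
[0.6416 0.1914] [0.6417 0.1916] (53.4, 28.9) 0.5642213225364685 [228.3633 189.5945] 
 [0.6422 0.1939] [0.6423 0.1941] (54.7, 29.9) -1.7897872924804688 [353.097 217.472] 
 [0.642  0.1926 0.1042] 0.0025288690266440242
```

play_rows --increments '[[[35,1,0,0,-0.2],[35,2,0,0,0],[35,2,0,0,0],[35,2,0,0,0],[35,1.5,0,0,0],[35,0.7,0,0,0],[35,0,0,0,0],[35,0,0,0,0]]]'

```text
time_s: 12.2
ee_pos: [0.4492, 0.2196, 0.0388]
eef_rot: [1.426, 1.57, 0.464]
force: [-0.2, -0.7, 1.0]
grip_width: 0.0811
```

```bash
python3 go.py .4489 .2198 .038 34.7
```

```text
t 12.2 pos [0.4492 0.2196 0.0388] phi 34.88 w 0.0811 F [-0.2 -0.7  1. ] q [ 0.38  0.4   1.82  0.    0.92 -0.23] tilt [ 3.e-04  2.e-04 -1.e+00]
turn deg 0.18  shift(before turn) [ 0.08 -0.01 -0.04]  shift(after turn) [ 0.08 -0.01 -0.04]
```

play_rows --increments '[[[60,0,0,0,0],[90,0,0,0,0],[110,0,0,0,0],[130,0,0,0,0],[130,0,0,0,0],[130,0,0,0,0],[130,0,0,0,0]]]'

```text
time_s: 12.78
ee_pos: [0.4493, 0.2196, 0.0391]
eef_rot: [1.364, 1.57, 0.402]
force: [-1.0, -0.5, 6.4]
grip_width: 0.0599
```

```bash
python3 go.py .4489 .2198 .038 34.7
```

```text
t 12.78 pos [0.4493 0.2196 0.0391] phi 34.89 w 0.0599 F [-1.  -0.5  6.4] q [ 0.38  0.4   1.82  0.    0.92 -0.23] tilt [ 9.e-04  4.e-04 -1.e+00]
turn deg 0.19  shift(before turn) [ 0.11 -0.02 -0.04]  shift(after turn) [ 0.11 -0.02 -0.04]
```

play_rows --increments '[[[130,-0.5,0,0,0],[130,-1,0,0,0],[130,-2,0,0,0],[130,-2.5,0,0,0],[130,-2.5,0,0,0],[130,-2.5,0,0,0],[130,-2.5,0,0,7],[130,-1,0,0,7],[130,-0.5,0,0,7],[130,0,0,0,7],[130,0,0,0,7.1],[130,0,0,0,0]]]'

```text
time_s: 13.78
ee_pos: [0.4489, 0.2195, 0.1893]
eef_rot: [1.986, 1.57, 0.406]
force: [0.2, 0.7, -1.0]
grip_width: 0.06
```

```bash
python3 go.py .639 .1455 .18 -.4
```

```text
t 13.78 pos [0.4489 0.2195 0.1893] phi -0.55 w 0.06 F [ 0.2  0.7 -1. ] q [0.38 0.2  1.68 0.   1.26 0.39] tilt [ 7.e-04  3.e-04 -1.e+00]
turn deg -0.15  shift(before turn) [ 0.94 19.08  7.21]  shift(after turn) [ 0.94 19.06  7.26]
```

play_rows --increments '[[[130,0,1,0.4,0],[130,0,2.2,0.8,0],[130,0,3,1.2,0],[130,0,3.3,1.3,0],[130,0,3.3,1.3,0],[130,0,3,1.1,0],[130,0,2.2,0.7,0],[130,0,1,0.4,0],[130,0,0,0,0],[130,0,0,0,0],[130,0,0,0,0]]]'

```text
time_s: 14.7
ee_pos: [0.6382, 0.147, 0.1885]
eef_rot: [-1.61, 1.57, 3.102]
force: [0.2, -0.4, -1.2]
grip_width: 0.06
```

```bash
python3 go.py .639 .1455 .085 -.4
```

```text
t 14.7 pos [0.6382 0.147  0.1885] phi -0.08 w 0.06 F [ 0.2 -0.4 -1.2] q [0.17 0.55 1.21 0.   1.38 0.17] tilt [-4.e-04  0.e+00 -1.e+00]
turn deg 0.32  shift(before turn) [10.35  0.08  0.15]  shift(after turn) [10.35  0.08  0.15]
```

play_rows --increments '[[[130,0.5,0.1,0.1,0.3],[130,1.5,0,0,0],[130,2,0,0,0],[130,2,0,0,0],[130,2,0,0,0],[130,1.5,0,0,0],[130,0.5,0,0,0],[130,0,0,0,0],[130,0,0,0,0],[130,0,0,0,0]]]'

```text
time_s: 15.53
ee_pos: [0.6402, 0.146, 0.0899]
eef_rot: [1.746, 1.569, 0.167]
force: [-0.1, 0.3, -0.1]
grip_width: 0.06
```

```bash
python3 go.py .639 .1455 .0481 -.4
python3 - <<'E'
from h import *
b=ctrl.camera('scene')[:,:,::-1]
cv2.imwrite('pics/s5.png',cv2.resize(b[180:270,290:390],None,fx=6,fy=6,interpolation=cv2.INTER_CUBIC))
E
```

```text
t 15.53 pos [0.6402 0.146  0.0899] phi -0.48 w 0.06 F [-0.1  0.3 -0.1] q [ 0.17  0.64  1.3  -0.    1.2   0.18] tilt [ 2.e-03  3.e-04 -1.e+00]
turn deg -0.08  shift(before turn) [ 4.18 -0.13  0.05]  shift(after turn) [ 4.18 -0.13  0.05]
```

View pics/s5.png

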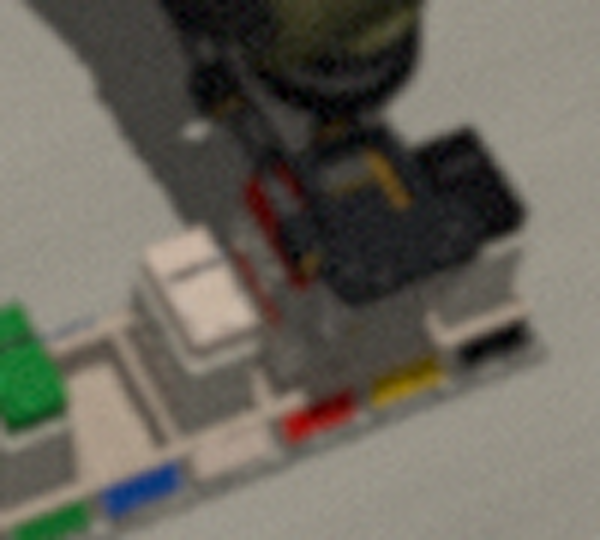

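play_rows --increments '[[[130,0.5,-0.1,0,0],[130,0.5,0,0,0],[130,0.5,0,0,0],[130,0.3,0,0,0],[130,0,0,0,0],[130,0,0,0,0]]]'

```text
time_s: 16.08
ee_pos: [0.6386, 0.1458, 0.0701]
eef_rot: [-1.421, 1.57, -3.0]
force: [0.4, -0.1, -1.3]
grip_width: 0.0596
```

```bash
python3 go.py .639 .1455 .0481 -.4
```

```text
t 16.08 pos [0.6386 0.1458 0.0701] phi -0.5 w 0.0596 F [ 0.4 -0.1 -1.3] q [0.17 0.66 1.32 0.   1.16 0.18] tilt [-5.e-04 -1.e-04 -1.e+00]
turn deg -0.1  shift(before turn) [2.2  0.04 0.03]  shift(after turn) [2.2  0.04 0.03]
```

play_rows --increments '[[[130,0.5,0,0,0],[130,0.5,0,0,0],[130,0.5,0,0,0],[130,0.4,0,0,0],[130,0.2,0,0,0],[130,0.1,0,0,0],[130,0.1,0,0,0],[130,0,0,0,0],[130,0,0,0,0]]]'

```text
time_s: 16.83
ee_pos: [0.6389, 0.1459, 0.0481]
eef_rot: [1.774, 1.57, 0.195]
force: [-3.2, -0.5, 5.9]
grip_width: 0.0597
```

```bash
python3 go.py .639 .1455 .0481 -.4
```

```text
t 16.83 pos [0.6389 0.1459 0.0481] phi -0.5 w 0.0597 F [-3.2 -0.5  5.9] q [0.17 0.69 1.33 0.   1.12 0.18] tilt [ 6.e-04  1.e-04 -1.e+00]
turn deg -0.1  shift(before turn) [-0.    0.01  0.04]  shift(after turn) [-0.    0.01  0.04]
```

Red is on the floor (5.9 N). Releasing and lifting.

play_rows --increments '[[[60,0,0,0,0],[45,0,0,0,0],[45,0,0,0,0],[45,0,0,0,0],[45,-0.5,0,0,0],[45,-1.5,0,0,0],[45,-2.5,0,0,0],[45,-3,0,0,0],[45,-3,0,0,0],[60,-2.5,0,0,0],[90,-1,0,0,0],[90,0,0,0,0]]]'

```text
time_s: 17.83
ee_pos: [0.6396, 0.146, 0.1901]
eef_rot: [1.756, 1.566, 0.177]
force: [0.3, -0.2, -1.1]
grip_width: 0.0625
```

```bash
python3 go.py .510 -.369 .18 -4.5
```

```text
t 17.83 pos [0.6396 0.146  0.1901] phi -0.5 w 0.0625 F [ 0.3 -0.2 -1.1] q [0.17 0.55 1.21 0.   1.38 0.18] tilt [ 4.3e-03  8.0e-04 -1.0e+00]
turn deg 4.0  shift(before turn) [  0.92 -12.51  51.61]  shift(after turn) [ 0.92 -8.88 52.35]
```

play_rows --increments '[[[90,0,-0.4,2,0],[90,0,-0.9,3.6,0],[90,0,-0.9,3.7,0],[90,0,-0.9,3.7,0],[90,0,-0.9,3.7,0],[90,0,-0.9,3.7,0],[90,0,-0.9,3.7,0],[90,0,-0.9,3.7,0],[90,0,-0.9,3.7,0],[90,0,-0.9,3.7,0],[90,0,-0.9,3.7,0],[90,0,-0.9,3.7,0]]]'

```text
time_s: 18.83
ee_pos: [0.5307, -0.2807, 0.1853]
eef_rot: [-2.117, 1.568, 2.586]
force: [1.0, -0.3, -0.5]
grip_width: 0.0609
```

play_rows --increments '[[[90,0,-0.9,3.6,0],[90,0,-0.8,3,0],[90,0,-0.4,1.5,0],[90,0,0,0,4],[90,0,0,0,0],[90,0,0,0,0]]]'

```text
time_s: 19.33
ee_pos: [0.5103, -0.3593, 0.1862]
eef_rot: [-2.258, 1.569, 2.378]
force: [-0.3, 0.8, 0.4]
grip_width: 0.0606
```

```bash
python3 go.py .510 -.369 .13 -4.5;python3 - <<'E'
from h import *
np.set_printoptions(precision=4,suppress=True)
b=ctrl.camera('scene')[:,:,::-1];a=ctrl.camera('top')[:,:,::-1]
cv2.imwrite('pics/s6f.png',b);cv2.imwrite('pics/t6f.png',a)
cv2.imwrite('pics/s6.png',np.hstack([cv2.resize(b[190:330,80:220],(400,400),interpolation=cv2.INTER_CUBIC),cv2.resize(b[180:280,280:380],(400,400),interpolation=cv2.INTER_CUBIC)]))
cv2.imwrite('pics/t6.png',np.hstack([cv2.resize(a[160:300,360:500],(400,400),interpolation=cv2.INTER_CUBIC),cv2.resize(a[160:230,200:310],(400,400),interpolation=cv2.INTER_CUBIC)]))
E
```

```text
t 19.33 pos [ 0.5103 -0.3593  0.1862] phi -4.39 w 0.0606 F [-0.3  0.8  0.4] q [-0.67  0.48  1.32  0.    1.35 -0.6 ] tilt [-0.0013  0.0013 -1.    ]
turn deg 0.11  shift(before turn) [5.62 0.05 0.97]  shift(after turn) [5.62 0.06 0.97]
```

View pics/s6.png

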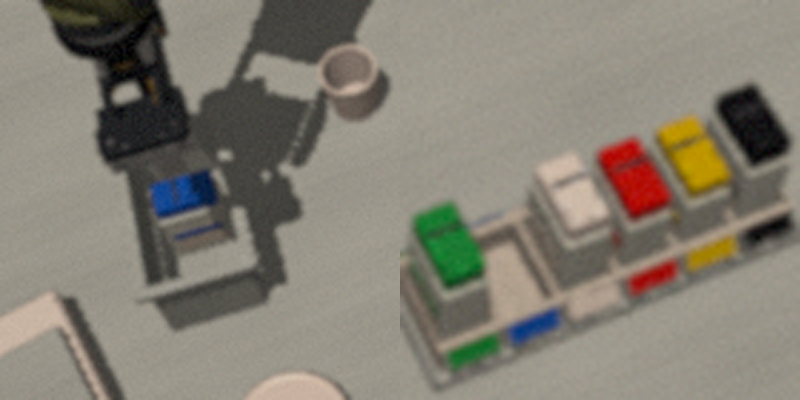

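View pics/t6.png

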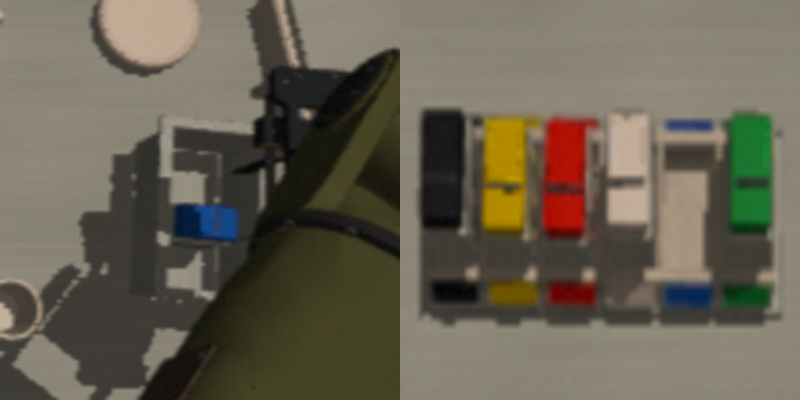

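play_rows --increments '[[[90,0,0,0.5,0.1],[90,0,0,0.5,0],[90,1,0,0,0],[90,2,0,0,0],[90,2,0,0,0],[90,0.5,0,0,0],[90,0,0,0,0],[90,0,0,0,0]]]'

```text
time_s: 20.1
ee_pos: [0.5097, -0.3702, 0.1329]
eef_rot: [1.007, 1.571, -0.644]
force: [-0.1, 0.3, -0.1]
grip_width: 0.0607
```

```bash
python3 go.py .510 -.369 .0395 -4.5;python3 - <<'E'
from h import *
b=ctrl.camera('scene')[:,:,::-1];a=ctrl.camera('top')[:,:,::-1]
cv2.imwrite('pics/s7.png',np.hstack([cv2.resize(b[210:300,100:190],(400,400),interpolation=cv2.INTER_CUBIC),cv2.resize(a[190:280,390:480],(400,400),interpolation=cv2.INTER_CUBIC)]))
E
```

```text
t 20.1 pos [ 0.5097 -0.3702  0.1329] phi -4.59 w 0.0607 F [-0.1  0.3 -0.1] q [-0.69  0.54  1.36  0.    1.25 -0.61] tilt [ 2.e-04 -2.e-04 -1.e+00]
turn deg -0.09  shift(before turn) [ 9.34  0.02 -0.12]  shift(after turn) [ 9.34  0.02 -0.12]
```

View pics/s7.png

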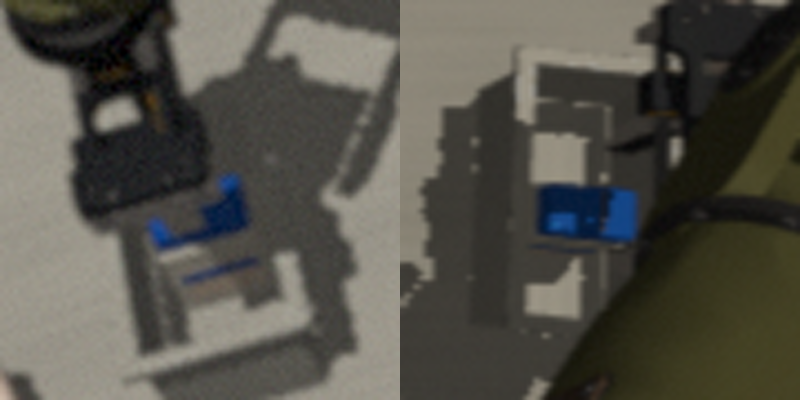

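play_rows --increments '[[[90,0.5,0,-0.1,0],[90,1.5,0,0,0],[90,1.5,0,0,0],[90,1,0,0,0],[90,0,0,0,0],[90,0,0,0,0]]]'

```text
time_s: 20.7
ee_pos: [0.5096, -0.369, 0.0875]
eef_rot: [-2.193, 1.57, 2.439]
force: [0.9, 0.6, 0.7]
grip_width: 0.0607
```

play_rows --increments '[[[90,1,0,0,0],[90,1.5,0,0,0],[90,1.4,0,0,0],[90,0.8,0,0,0],[90,0,0,0,0],[90,0,0,0,0],[90,0,0,0,0]]]'

```text
time_s: 21.28
ee_pos: [0.51, -0.3694, 0.0414]
eef_rot: [0.98, 1.569, -0.671]
force: [-0.3, 0.0, -0.2]
grip_width: 0.0609
```

```bash
python3 go.py .510 -.369 .0395 -4.5
```

```text
t 21.28 pos [ 0.51   -0.3694  0.0414] phi -4.6 w 0.0609 F [-0.3  0.  -0.2] q [-0.69  0.64  1.42  0.    1.07 -0.6 ] tilt [ 1.1e-03 -9.0e-04 -1.0e+00]
turn deg -0.1  shift(before turn) [ 0.19 -0.01 -0.04]  shift(after turn) [ 0.19 -0.01 -0.04]
```

play_rows --increments '[[[120,0.1,0,0,0],[145,0,0,0,0],[165,0,0,0,0],[190,0,0,0,0],[190,0,0,0,0],[190,0,0,0,0],[190,0,0,0,0],[190,0,0,0,0]]]'

```text
time_s: 21.95
ee_pos: [0.5097, -0.3691, 0.0397]
eef_rot: [1.021, 1.57, -0.63]
force: [0.0, 0.3, 2.6]
grip_width: 0.0357
```

```bash
python3 go.py .510 -.369 .0395 -4.5
```

```text
t 21.95 pos [ 0.5097 -0.3691  0.0397] phi -4.6 w 0.0357 F [0.  0.3 2.6] q [-0.68  0.64  1.43  0.    1.07 -0.6 ] tilt [ 3.e-04 -2.e-04 -1.e+00]
turn deg -0.1  shift(before turn) [ 0.02  0.03 -0.01]  shift(after turn) [ 0.02  0.03 -0.01]
```

play_rows --increments '[[[190,-0.5,0,0,0],[190,-1,0,0,0],[190,-2,0,0,0],[190,-2.5,0,0,0],[190,-2.5,0,0,0],[190,-2.5,0,0,0],[190,-2.5,0,0,0],[190,-1,0,0,0],[190,-0.5,0,0,0],[190,0,0,0,0],[190,0,0,0,0]]]'

```text
time_s: 22.87
ee_pos: [0.5093, -0.3688, 0.1881]
eef_rot: [-2.191, 1.569, 2.441]
force: [0.5, 0.3, -1.5]
grip_width: 0.0359
```

```bash
python3 go.py .49 .05 .18 -90;python3 - <<'E'
from h import *
b=ctrl.camera('scene')[:,:,::-1]
cv2.imwrite('pics/s8.png',cv2.resize(b[150:300,60:210],(500,500),interpolation=cv2.INTER_CUBIC))
E
```

```text
t 22.87 pos [ 0.5093 -0.3688  0.1881] phi -4.6 w 0.0359 F [ 0.5  0.3 -1.5] q [-0.69  0.49  1.3   0.    1.36 -0.6 ] tilt [-0.0014  0.0012 -1.    ]
turn deg 85.4  shift(before turn) [  0.86  -5.28 -41.59]  shift(after turn) [  0.86 -41.88   1.93]
```

View pics/s8.png

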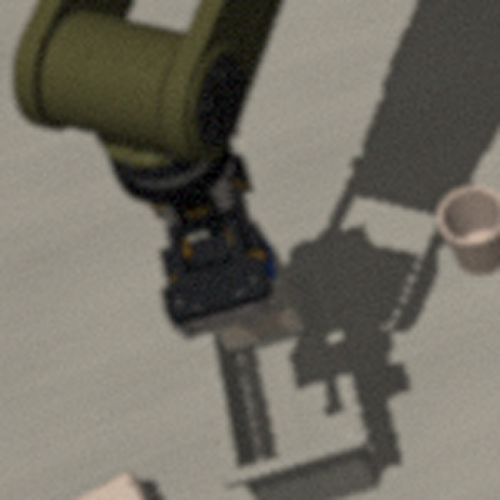

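Blue is out of the pan. Carrying it to open counter in front of the rack.

play_rows --increments '[[[190,0,-0.1,-1,0],[190,0,-0.3,-2.2,0],[190,0,-0.4,-3,0],[190,0,-0.4,-3.6,0],[190,0,-0.5,-3.8,0],[190,0,-0.5,-3.8,0],[190,0,-0.5,-3.8,0],[190,0,-0.5,-3.8,0],[190,0,-0.5,-3.8,0],[190,0,-0.5,-3.8,0],[190,0,-0.4,-3.5,0],[190,0,-0.4,-2.5,0]]]'

```text
time_s: 23.92
ee_pos: [0.4896, 0.0228, 0.1888]
eef_rot: [-1.839, 1.57, 2.795]
force: [0.7, -0.1, -1.6]
grip_width: 0.0364
```

play_rows --increments '[[[190,0,-0.3,-1.5,2],[190,0,0,0,4],[190,0,0,0,7],[190,0,0,0,7],[190,0,0,0,7],[190,0,0,0,7],[190,0,0,0,7],[190,0,0,0,7],[190,0,0,0,7],[190,0,0,0,7],[190,0,0,0,7],[190,0,0,0,7]]]'

```text
time_s: 24.92
ee_pos: [0.4882, 0.0354, 0.1886]
eef_rot: [-0.217, 1.569, 3.083]
force: [-0.3, 0.3, -1.9]
grip_width: 0.0361
```

play_rows --increments '[[[190,0,0,0,6],[190,0,0,0,5.4],[190,0,0,0,3],[190,0,0,0,2],[190,0,0,0,0],[190,0,0,0,0]]]'

```text
time_s: 25.42
ee_pos: [0.4884, 0.0352, 0.1889]
eef_rot: [0.09, 1.57, 3.111]
force: [-0.2, -0.4, -0.9]
grip_width: 0.0359
```

```bash
python3 go.py .49 .05 .0377 -90
```

```text
t 25.42 pos [0.4884 0.0352 0.1889] phi -96.92 w 0.0359 F [-0.2 -0.4 -0.9] q [-0.    0.18  1.71  0.    1.25  1.69] tilt [-0.001  0.    -1.   ]
turn deg -6.92  shift(before turn) [ 1.512e+01 -1.490e+00  1.000e-02]  shift(after turn) [15.12 -1.48 -0.17]
```

play_rows --increments '[[[190,1,0,0,-6.9],[190,2,0,0,0],[190,2.5,0,0,0],[190,2.5,0,0,0],[190,2.5,0,0,0],[190,2,0,0,0],[190,1,0,0,0],[190,0.5,0,0,0],[190,0.2,0,0,0],[190,0,0,0,0],[190,0,0,0,0]]]'

```text
time_s: 26.33
ee_pos: [0.4895, 0.0349, 0.0484]
eef_rot: [3.13, 1.569, -0.013]
force: [-0.0, 0.2, 0.3]
grip_width: 0.0362
```

```bash
python3 go.py .4884 .035 .0377 -90
```

```text
t 26.33 pos [0.4895 0.0349 0.0484] phi -90.08 w 0.0362 F [-0.   0.2  0.3] q [-0.    0.37  1.84 -0.    0.94  1.57] tilt [ 0.0015 -0.     -1.    ]
turn deg -0.08  shift(before turn) [ 1.07 -0.01  0.11]  shift(after turn) [ 1.07 -0.01  0.11]
```

play_rows --increments '[[[190,0.3,0,0,0],[190,0.3,0,0,0],[190,0.2,0,0,0],[190,0.1,0,0,0],[190,0.1,0,0,0],[190,0,0,0,0],[190,0,0,0,0],[190,0,0,0,0]]]'

```text
time_s: 27.0
ee_pos: [0.489, 0.0349, 0.0376]
eef_rot: [-3.125, 1.571, 0.015]
force: [-2.0, -0.3, 3.8]
grip_width: 0.0362
```

```bash
python3 go.py .4884 .035 .0377 -90
```

```text
t 27.0 pos [0.489  0.0349 0.0376] phi -90.1 w 0.0362 F [-2.  -0.3  3.8] q [-0.    0.39  1.84  0.    0.91  1.57] tilt [ 3.e-04  0.e+00 -1.e+00]
turn deg -0.1  shift(before turn) [-0.01 -0.01  0.06]  shift(after turn) [-0.01 -0.01  0.06]
```

play_rows --increments '[[[150,0,0,0,0],[100,0,0,0,0],[90,0,0,0,0],[90,0,0,0,0],[90,-0.5,0,0,0],[90,-1.5,0,0,0],[90,-2.5,0,0,0],[90,-2.5,0,0,0],[90,-2.5,0,0,0],[60,-1,0,0,-7],[35,0,0,0,-7],[35,0,0,0,-7]]]'

```text
time_s: 28.0
ee_pos: [0.4893, 0.0349, 0.1437]
eef_rot: [2.774, 1.569, 0.003]
force: [0.7, -0.2, -1.3]
grip_width: 0.0774
```

play_rows --increments '[[[35,0,0,0,-7],[35,0,0,0,-7],[35,0,0,0,-7],[35,0,0,0,-7],[35,0,0,0,-7],[35,0,0,0,-7],[35,0,0,0,-7],[35,0,0,0,-7],[35,0,0,0,-7],[35,0,0,0,-6],[35,0,0,0,0],[35,0,0,0,0]]]'

```text
time_s: 29.0
ee_pos: [0.489, 0.0349, 0.1427]
eef_rot: [1.621, 1.571, 0.045]
force: [0.6, -0.3, -0.5]
grip_width: 0.0809
```

```bash
python3 go.py .489 .0349 .0377 0;python3 - <<'E'
from h import *
np.set_printoptions(precision=4,suppress=True)
b=ctrl.camera('scene')[:,:,::-1]
cv2.imwrite('pics/s9f.png',b)
cv2.imwrite('pics/s9.png',cv2.resize(b[130:280,220:370],(560,560),interpolation=cv2.INTER_CUBIC))
E
```

```text
t 29.0 pos [0.489  0.0349 0.1427] phi -0.3 w 0.0809 F [ 0.6 -0.3 -0.5] q [-0.    0.23  1.76  0.    1.15  0.  ] tilt [ 3.e-04  0.e+00 -1.e+00]
turn deg -0.3  shift(before turn) [10.5  0.   0. ]  shift(after turn) [10.5  0.   0. ]
```

View pics/s9.png

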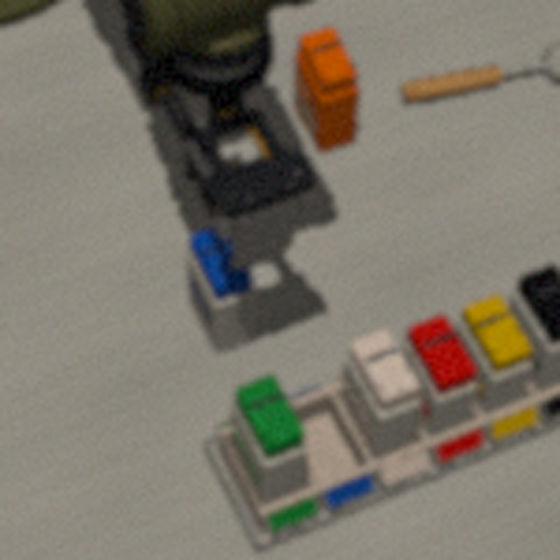

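Blue stands upright on the counter under the gripper. Descending to regrip it by the short ends.

play_rows --increments '[[[35,1,0,0,0],[35,2,0,0,0],[35,2.5,0,0,0],[35,2.5,0,0,0],[35,1.5,0,0,0],[35,0.6,0,0,0],[35,0.2,0,0,0],[35,0,0,0,0],[35,0,0,0,0]]]'

```text
time_s: 29.8
ee_pos: [0.4894, 0.0349, 0.0402]
eef_rot: [1.593, 1.569, 0.02]
force: [0.2, 0.2, -0.7]
grip_width: 0.0809
```

```bash
python3 go.py .489 .0349 .0377 -.3
```

```text
t 29.8 pos [0.4894 0.0349 0.0402] phi -0.13 w 0.0809 F [ 0.2  0.2 -0.7] q [-0.    0.38  1.84  0.    0.92 -0.  ] tilt [ 0.0013  0.     -1.    ]
turn deg 0.17  shift(before turn) [ 0.25 -0.04  0.  ]  shift(after turn) [ 0.25 -0.04  0.  ]
```

play_rows --increments '[[[60,0.1,0,0,0],[90,0,0,0,0],[110,0,0,0,0],[130,0,0,0,0],[130,0,0,0,0],[130,0,0,0,0],[130,0,0,0,0]]]'

```text
time_s: 30.38
ee_pos: [0.4892, 0.0349, 0.0388]
eef_rot: [1.631, 1.57, 0.058]
force: [-1.1, 0.3, 5.8]
grip_width: 0.06
```

```bash
python3 go.py .489 .0349 .0377 -.3
```

```text
t 30.38 pos [0.4892 0.0349 0.0388] phi -0.1 w 0.06 F [-1.1  0.3  5.8] q [-0.    0.38  1.84  0.    0.92 -0.  ] tilt [ 6.e-04  0.e+00 -1.e+00]
turn deg 0.2  shift(before turn) [ 0.11 -0.02  0.  ]  shift(after turn) [ 0.11 -0.02  0.  ]
```

play_rows --increments '[[[130,-0.5,0,0,0],[130,-1,0,0,0],[130,-2,0,0,0],[130,-2.5,0,0,0],[130,-2.5,0,0,0],[130,-2.5,0,0,0],[130,-2.5,0,0,0],[130,-1,0,0,0],[130,-0.5,0,0,0],[130,0,0,0,0],[130,0,0,0,0]]]'

```text
time_s: 31.3
ee_pos: [0.4885, 0.0349, 0.1873]
eef_rot: [-1.573, 1.569, 3.138]
force: [-0.3, 0.3, -2.0]
grip_width: 0.0596
```

```bash
python3 go.py .6385 .0515 .18 -.4
```

```text
t 31.3 pos [0.4885 0.0349 0.1873] phi -0.1 w 0.0596 F [-0.3  0.3 -2. ] q [-0.    0.18  1.71  0.    1.25 -0.  ] tilt [-0.0016  0.     -1.    ]
turn deg 0.3  shift(before turn) [ 0.71 15.   -1.69]  shift(after turn) [ 0.71 14.99 -1.77]
```

play_rows --increments '[[[130,0,1,-0.1,0.3],[130,0,2,-0.2,0],[130,0,3,-0.3,0],[130,0,3,-0.4,0],[130,0,3,-0.3,0],[130,0,2,-0.3,0],[130,0,1,-0.1,0],[130,0,0,0,0],[130,0,0,0,0],[130,0,0,0,0]]]'

```text
time_s: 32.13
ee_pos: [0.6382, 0.0508, 0.1875]
eef_rot: [-1.53, 1.569, -3.108]
force: [-0.1, 0.2, -1.3]
grip_width: 0.0603
```

```bash
python3 go.py .639 .0515 .085 -.4;python3 - <<'E'
from h import *
b=ctrl.camera('scene')[:,:,::-1];a=ctrl.camera('top')[:,:,::-1]
cv2.imwrite('pics/s10f.png',b);cv2.imwrite('pics/t10f.png',a)
cv2.imwrite('pics/s10.png',np.hstack([cv2.resize(b[190:290,260:360],(400,400),interpolation=cv2.INTER_CUBIC),cv2.resize(a[140:240,220:320],(400,400),interpolation=cv2.INTER_CUBIC)]))
E
```

```text
t 32.13 pos [0.6382 0.0508 0.1875] phi -0.4 w 0.0603 F [-0.1  0.2 -1.3] q [ 0.02  0.52  1.26 -0.    1.37  0.03] tilt [-1.7e-03 -1.0e-04 -1.0e+00]
turn deg -0.0  shift(before turn) [10.25  0.1  -0.07]  shift(after turn) [10.25  0.1  -0.07]
```

View pics/s10.png

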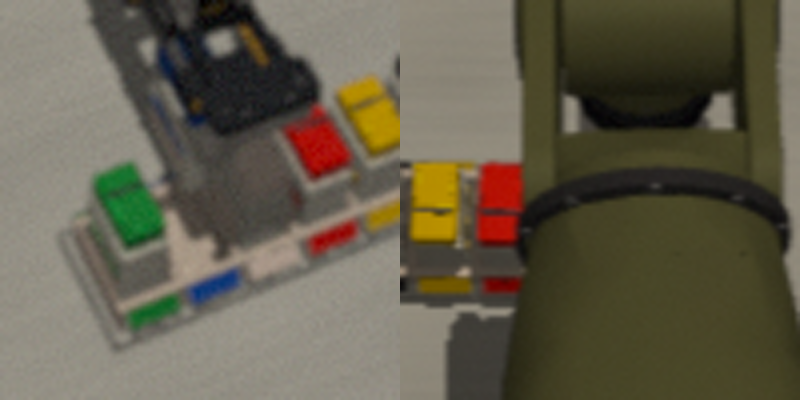

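play_rows --increments '[[[130,0.5,0,0,0],[130,1.5,0,0,0],[130,2,0,0,0],[130,2,0,0,0],[130,2,0,0,0],[130,1.5,0,0,0],[130,0.5,0,0,0],[130,0,0,0,0],[130,0,0,0,0],[130,0,0,0,0]]]'

```text
time_s: 33.07
ee_pos: [0.6396, 0.0509, 0.0898]
eef_rot: [1.611, 1.569, 0.033]
force: [-0.2, -0.4, -0.3]
grip_width: 0.0597
```

```bash
python3 go.py .6387 .0513 .0478 -.4;python3 - <<'E'
from h import *
b=ctrl.camera('scene')[:,:,::-1]
cv2.imwrite('pics/s11.png',cv2.resize(b[200:290,270:360],(600,600),interpolation=cv2.INTER_CUBIC))
E
```

```text
t 33.07 pos [0.6396 0.0509 0.0898] phi -0.4 w 0.0597 F [-0.2 -0.4 -0.3] q [0.02 0.61 1.36 0.   1.18 0.03] tilt [ 2.e-03  1.e-04 -1.e+00]
turn deg -0.0  shift(before turn) [ 4.2  -0.1  -0.04]  shift(after turn) [ 4.2  -0.1  -0.04]
```

View pics/s11.png

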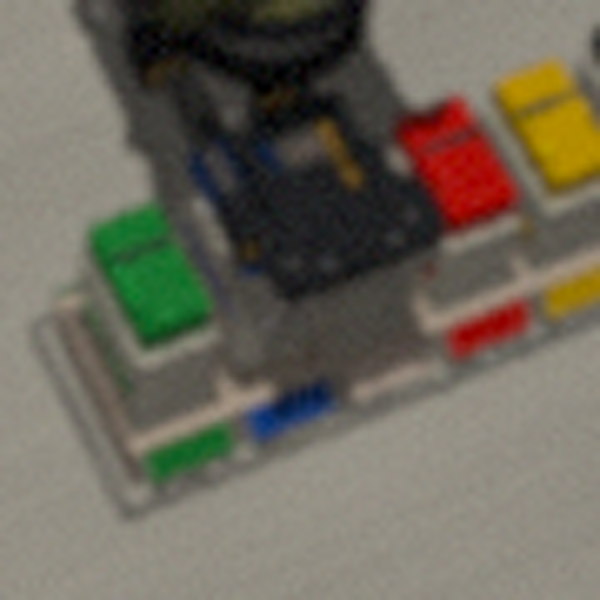

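play_rows --increments '[[[130,0.5,-0.1,0,0],[130,0.5,0,0,0],[130,0.5,0,0,0],[130,0.3,0,0,0],[130,0,0,0,0],[130,0,0,0,0]]]'

```text
time_s: 33.62
ee_pos: [0.638, 0.0509, 0.0702]
eef_rot: [-1.588, 1.57, 3.117]
force: [1.3, -0.8, -1.2]
grip_width: 0.0599
```

```bash
python3 go.py .6387 .0513 .0478 -.4
```

```text
t 33.62 pos [0.638  0.0509 0.0702] phi -0.4 w 0.0599 F [ 1.3 -0.8 -1.2] q [0.02 0.63 1.37 0.   1.14 0.03] tilt [-5.e-04  0.e+00 -1.e+00]
turn deg -0.0  shift(before turn) [ 2.24  0.07 -0.04]  shift(after turn) [ 2.24  0.07 -0.04]
```

play_rows --increments '[[[130,0.5,0,0,0],[130,0.5,0,0,0],[130,0.5,0,0,0],[130,0.4,0,0,0],[130,0.2,0,0,0],[130,0.1,0,0,0],[130,0.1,0,0,0],[130,0,0,0,0],[130,0,0,0,0]]]'

```text
time_s: 34.37
ee_pos: [0.6382, 0.0509, 0.0479]
eef_rot: [1.629, 1.57, 0.051]
force: [-1.6, -0.3, 2.0]
grip_width: 0.0602
```

```bash
python3 go.py .6387 .0513 .0478 -.4
```

```text
t 34.37 pos [0.6382 0.0509 0.0479] phi -0.4 w 0.0602 F [-1.6 -0.3  2. ] q [0.02 0.66 1.39 0.   1.1  0.03] tilt [ 5.e-04  0.e+00 -1.e+00]
turn deg -0.0  shift(before turn) [ 0.01  0.05 -0.04]  shift(after turn) [ 0.01  0.05 -0.04]
```

Contact is just starting (2 N), so one small nudge first, then release, lift and move clear.

play_rows --increments '[[[130,0.05,0,0,0],[130,0,0,0,0],[130,0,0,0,0]]]'

```text
time_s: 34.62
ee_pos: [0.6382, 0.0509, 0.0479]
eef_rot: [1.599, 1.57, 0.021]
force: [-4.1, -0.1, 7.9]
grip_width: 0.0601
```

play_rows --increments '[[[60,0,0,0,0],[45,0,0,0,0],[45,0,0,0,0],[45,0,0,0,0],[45,-0.5,0,0,0],[45,-1.5,0,0,0],[45,-2.5,0,0,0],[45,-3,0,0,0],[45,-3,0,0,0],[45,-2.5,0,0,0],[45,-1,0,0,0],[45,0,0,0,0]]]'

```text
time_s: 35.62
ee_pos: [0.6389, 0.0509, 0.1895]
eef_rot: [1.602, 1.567, 0.024]
force: [-0.3, -0.2, 0.3]
grip_width: 0.0774
```

play_rows --increments '[[[45,0,-1.5,0,0],[45,0,-3,0,0],[45,0,-3,0,0],[45,0,-3,0,0],[45,0,-3,0,0],[45,0,-3,0,0],[45,0,-3,0,0],[45,0,-2,0,0],[45,0,0,0,0],[45,0,0,0,0]]]'

```text
time_s: 36.45
ee_pos: [0.4224, 0.0524, 0.186]
eef_rot: [-1.534, 1.57, -3.112]
force: [-0.5, -0.2, -0.7]
grip_width: 0.0772
```

```bash
python3 go.py .6387 .0513 .0478 -.4;python3 - <<'E'
from h import *
np.set_printoptions(precision=4,suppress=True)
b=ctrl.camera('scene')[:,:,::-1];a=ctrl.camera('top')[:,:,::-1]
cv2.imwrite('pics/s12f.png',b);cv2.imwrite('pics/t12f.png',a)
cv2.imwrite('pics/s12.png',np.hstack([cv2.resize(b[185:285,275:375],(400,400),interpolation=cv2.INTER_CUBIC),cv2.resize(a[150:250,205:305],(400,400),interpolation=cv2.INTER_CUBIC)]))
for c,B1,B2 in(('yellow',(218,175,242,206),(340,205,366,232)),('red',(236,175,258,206),(325,210,350,240)),('blue',(268,184,288,206),(300,222,322,252))):
    p=facepose('top',a,c,B1,.104,vf=.85);q=facepose('scene',b,c,B2,.104,vf=.8);print(c,*p,*q,*tri(p[-1],q[-1]))
E
```

```text
t 36.45 pos [0.4224 0.0524 0.186 ] phi -0.39 w 0.0772 F [-0.5 -0.2 -0.7] q [0.04 0.04 1.87 0.   1.23 0.04] tilt [-0.001 -0.    -1.   ]
turn deg 0.01  shift(before turn) [13.8  21.64 -0.04]  shift(after turn) [13.8  21.64 -0.04]
yellow [0.6415 0.1914] [0.6415 0.1916] (52.9, 28.9) 0.5552524924278259 [228.368  189.6229] [0.6424 0.1935] [0.6424 0.1935] (54.9, 30.3) -1.2507781982421875 [352.9967 217.5892] [0.642  0.1925 0.1036] 0.002243014826847203
red [0.6522 0.1455] [0.6514 0.1471] (32.6, 32.2) 79.1009750366211 [245.0416 185.8803] [0.6417 0.1471] [0.6411 0.1474] (55.2, 30.5) -0.12761688232421875 [338.1323 223.3859] [0.6484 0.1434 0.117 ] 0.002163402560276726
blue [0.6361 0.0485] [0.6362 0.0501] (45.7, 28.5) -0.17598724365234375 [280.0339 191.5977] [0.6421 0.0507] [0.641  0.0514] (53.8, 31.5) -0.764892578125 [306.7846 236.2692] [0.6384 0.0504 0.098 ] 0.004256939447585853
```

View pics/s12.png

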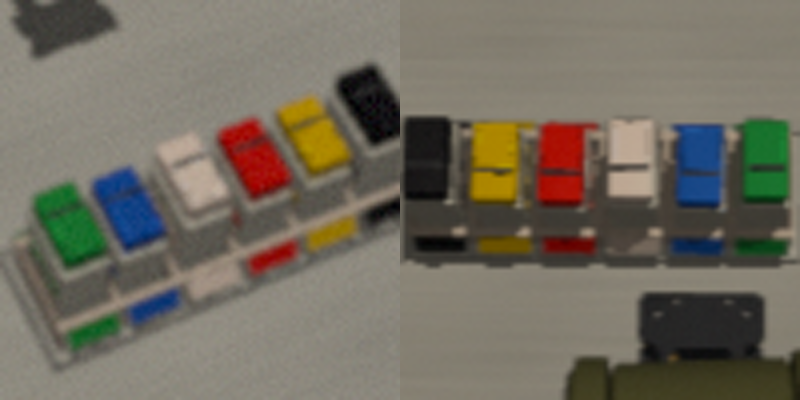

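View pics/s12f.png

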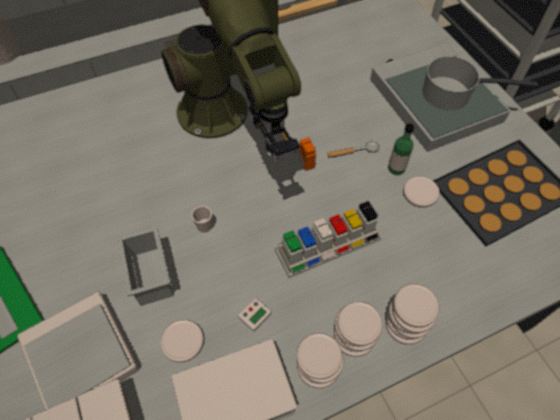

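All six tins stand upright in one row and each cap matches its strip. The bystanders and the orange tin haven't moved, and the arm is clear. The top-view numbers for red and blue came from caps split at the slit, so I'll re-measure those two once and then hand in.

Run:
```python
from h import *
np.set_printoptions(precision=4,suppress=True)
a=cv2.imread('pics/t12f.png');b=cv2.imread('pics/s12f.png')
for c,B1,B2 in(('red',(236,175,258,206),(325,210,350,240)),('blue',(268,184-8,288,206),(300,222,322,252))):
    p=facepose('top',a,c,B1,.104,vf=.7);q=facepose('scene',b,c,B2,.104,vf=.8);print(c,p[0],p[2],*tri(p[-1],q[-1]))
ctrl.hand_in()
```

```text
red [0.641  0.1453] (55.6, 38.5) [0.6414 0.1462 0.1039] 0.001964066128584431
blue [0.6391 0.0501] (54.7, 29.7) [0.6402 0.0508 0.1008] 0.0016462643891639226
the job is handed in; nothing more can be done
```

The red, yellow and blue tins are standing upright in the rack, each in the pocket whose label strip matches its cap. I handed the job in at about 36 s on the robot's clock, against the 72 s limit.

- **Yellow and red:** I gripped each by its short ends and lowered it until the wrist felt the pocket floor (about 6–8 N). Only then did I let go.
- **Blue:** I took it from the pan by its broad faces and set it down on the open counter. Then I regripped it by the short ends and lowered it the same way, with floor contact at about 8 N.
- **Look-alike:** I left the orange tin beside red alone.

**Last checks:**
- Both pictures show all six tins upright in the right pockets. The scene view shows the cup, discs, bottle, timer, spoon and orange tin where they started, and the gripper clear of everything.
- The measured cap tops are 0.1036 m for yellow and 0.1039 m for red. A tin resting on the pocket floor should read 0.104 m.

**Checks that disagreed:**
- **Blue's cap height:** it measured 0.1008 m, about 3 mm low. I put this down to edge noise in the picture, because the gripper height and contact force at release matched the pocket floor.
- **First red and blue readings:** my first final measurement of these two caps was wrong because of a poor colour mask, so I redid it.
- **Camera calibration:** the two cameras differ by about 2 mm in y, and both read about 2 mm too far in x compared with the arm. That was within the 3 mm of clearance on each side of a tin.

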